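# Serve the chestnuts and lock the serving leg at its mark

### The arm

A 6-joint arm with a two-finger parallel gripper is mounted at the origin on the work surface. World frame = base frame: x ahead of the robot, y to its left, z up, the work surface at z = 0. Lengths are in m, angles in rad, forces in N, time in s.
With the tool pointing down it reaches from about 0.35 to 0.975 m from the base axis. Payload 4.9 kg.
Tool frame: the origin (TCP) lies midway between the tips of the shut fingers; the grasp point (between the pads) lies 19 mm behind it; z points along the fingers, y is the direction in which the jaws open and shut (so a half turn about z gives the same grasp; the last joint's range is limited). The gripper opens to 85 mm and grips with 20 to 120 N. Pads are 22 mm wide; open, the fingers measure 114 mm over their backs; the gripper's body (76 mm by 85 mm) begins 54 mm behind the grasp point. The pads swing forward as they close: fully open they stand 13 mm farther back than shut.
Start: joints at [-1.383, 0.053, 1.613, -0, 1.476, -0.119], TCP at [0.189, -0.596, 0.231] pointing down, gripper open.
Joint ranges: [-3.01, 3.01], [-1.01, 2.22], [0.06, 2.58], [-1.02, 4.17], [0.09, 2.62], [-3.14, 3.14]. Speed limits (rad/s): [2.57, 2.57, 3.14, 3.14, 3.14, 3.14].

### API

Orientations are given as a unit quaternion [w, x, y, z].
In Python, from plant import manip gives the robot as it stands. The module is installed in compiled form; this text tells all that it offers.
- The arm moves only by the tool move_arm, never from a script. Its argument "rows" is a list of rows, each an object of numbers: "tx", "ty", "tz": the shift along the tool's x, y, z in m; "ax", "ay", "az": the turn, a rotation vector about the tool's x, y, z in degrees; "jaw": the closure in counts, from 0 (fully open) to 255 (shut). In form: [{"tx": .., "ty": .., "tz": .., "ax": .., "ay": .., "az": .., "jaw": ..}, ...]. A call has 1 to 12 rows; each row shifts and turns the pose as measured when the row begins, along the tool's axes as they then stand; what a row does not reach is not made up. A row lasts 1/10 s, in which the tool goes at most 50 mm and 8.59 degrees, less where a joint would pass 70% of its speed; a pose out of reach is approached as far as the arm can. A call with a gripper value outside its range is refused whole. The fingers move at their own pace and stop on an object; the grip force is fixed at half the most. Time passes only in rows, so rows that do not move let the fingers close. It gives the time, the measured TCP pose, the force and the opening at its end, in the units of the state.
- manip.state(): the state, without advancing time (a new reading comes with each control period).
- manip.grab_frame(name): name is "side" or "top" or "wrist"; returns a dict with "color" (400x640x3 uint8, red, green, blue), "intrinsics" (3x3 intrinsics, pixels), "R" (3x3) and "t" (3): a world point X has camera coordinates R X + t. Camera axes: x right, y down, z forward; pixel columns grow to the right and rows downward; lengths in m; the calibration is good to about 2 mm. A picture is of the moment at which its call begins. There is no depth.
- manip.job_done(): hands the job in, once; it reports no verdict.
The state is a dict: "time": time; "joint_pos": joint angles; "joint_vel": joint speeds; "joint_efforts": joint torques, N m; "tool_pos": TCP position; "tool_rot": TCP orientation; "contact_force": force on the tool from outside, world axes, zero at the start; "ft_torque": the same for the moment, N m; "gripper_width": opening from 0.0 (shut) to 1.0 (fully open).
Only numpy, scipy, OpenCV 4.12 (cv2) and the standard library are available. Lean on these libraries where they do the work, as an engineer would, in place of code of your own. Each camera call takes 0.05 s, during which the arm holds its last target.

### The job

Pour all six glazed chestnuts from the wooden cup into the white dish on the serving stand and stand the cup back upright on the shelf. Then draw the stand's sprung leg out by its pull bar until its index finger lines up with the brass mark rider, and only then, holding the leg there, slide the cam lever along the bar fully closed. Finish still holding the leg out at the mark - do not let go - leaving the rider where it is set and the jar, waste bowl and whisk holder undisturbed.

Things in the scene. Friction and masses are not known exactly. Their poses are not given: they have to be found in the camera images.
- cup: Plain round light-wood cup, open at the top, holding the six chestnuts; 75 mm tall, outer diameter 62 mm near the foot and 64 mm at the rim, wall 3 mm, floor 5 mm thick, about 0.13 kg empty. Origin at the centre of its underside, z up through the mouth. It stands on the shelf (z = 0), loose; it and the squat jar may swap places.
- nut1: One of six brown chestnuts, 20 mm across and 19 mm tall, about 12 g, glazed and slippery (friction about 0.3), loose, in the cup at the start. Origin at the centre of its underside.
- nut2: One of six brown chestnuts, 20 mm across and 19 mm tall, about 12 g, glazed and slippery (friction about 0.3), loose, in the cup at the start. Origin at the centre of its underside.
- nut3: One of six brown chestnuts, 20 mm across and 19 mm tall, about 12 g, glazed and slippery (friction about 0.3), loose, in the cup at the start. Origin at the centre of its underside.
- nut4: One of six brown chestnuts, 20 mm across and 19 mm tall, about 12 g, glazed and slippery (friction about 0.3), loose, in the cup at the start. Origin at the centre of its underside.
- nut5: One of six brown chestnuts, 20 mm across and 19 mm tall, about 12 g, glazed and slippery (friction about 0.3), loose, in the cup at the start. Origin at the centre of its underside.
- nut6: One of six brown chestnuts, 20 mm across and 19 mm tall, about 12 g, glazed and slippery (friction about 0.3), loose, in the cup at the start. Origin at the centre of its underside.
- stand: Serving stand: dark rosewood block, 130 (x) x 200 (y) x 45 mm tall, fixed to the shelf; its position and yaw vary. Origin at the centre of its underside. Its +y axis is the direction in which the leg draws out. A steel leg slides along y on its top.
- leg: The sliding steel leg of the stand, origin coinciding with the stand's origin when fully in, axes as the stand's. It slides only along the stand's +y, 0 to 110 mm; a spring pulls it back in with 3 N when in and about 5 N at the mark, so it runs home when let go at any time (the lever does not take over the load). It carries a white round dish at its outer end, the pull bar and the cam lever.
- dish_in (a point): Centre of the inner floor of the white dish on the leg: 165 mm along the leg's +y from its origin and 50 mm above the shelf. The dish opens upward: inner radius 36 mm at the floor and 56 mm at the rim, outer rim radius 60 mm, rim 35 mm above this point (85 mm above the shelf).
- bar_grip (a point): Point to take on the pull bar, on the bar's centre line, 27 mm to the stand's -x of the bar's middle and 105 mm above the shelf. The bar is a straight level square bar along the stand's x axis, 12 mm wide (along y) and 12 mm tall, 128 mm long, with 12 mm square pillars under its two ends (the same width along y); free space below it is 42 mm to the leg's steel plate. Nothing stands on either side of it but the lever plate.
- lever_plate (a point): Centre of the flat face of the cam lever's brass plate that looks to the stand's -x (towards the grip point). The plate sits astride the pull bar: 52 mm wide along y (26 mm to either side of the bar), 40 mm tall (87 to 127 mm above the shelf), 6 mm thick. Pushing this face along +x of the stand, for example with the sides of fingers straddling the bar, closes the lever.
- lever (a joint): Slide of the cam lever along the bar in the stand's +x, m: near 0 = open (0 to 0.005 at the start), 0.030 = fully closed against its stop. About 2 N of friction; it stays where it is left.
- index (a point): Tip of the leg's index finger, a 4 mm wide steel bar pointing to the stand's +x, 85 mm from the bar's middle, in line with the pull bar (same y as the bar), 55 mm above the shelf. It travels with the leg.
- mark_tip (a point): Top of the brass mark rider's 4 mm wide ridge on the stand's +x side; axes as the stand's. The leg is at its mark when index and mark_tip have the same y in the stand's frame (index starts 45 to 85 mm short). The rider is stiff (12 N) and stays where it has been set.
- jar: Bystander: squat orange stoneware jar with a black lid and knob, 88 mm across, 82 mm tall; origin at the centre of its underside.
- waste_bowl: Bystander: copper waste bowl, 120 mm across, 60 mm tall; origin at the centre of its underside.
- whisk_holder: Bystander: white waisted porcelain whisk holder, 52 mm across, 75 mm tall; origin at the centre of its underside.

How it is judged:
By the outcome, as a careful person would: the job done as asked, in the order asked, and still so for the second after the job is handed in, while the arm keeps its last pose, push and grip.
It also fails if it takes over 67 s, if anything falls off the work surface, if the arm or the gripper's body presses on something with over 40 N, if the wrist force passes 120 N, or if a joint passes its speed limit or range.

## Working session

There is one attempt and no reset: what is moved stays moved. The work goes in short steps, Python scripts to look and compute and a tool call to move; the robot and the scene stay as the last step left them, time stands still between calls to the robot, and variables do not carry over. Pictures are saved under pics/ and viewed, and the job is handed in when it is done.

Besides the shell and the picture viewer there is one more tool, called after "Call:" as name(argument=value, ...), one argument or row to a line, values as JSON. move_arm: Moves the arm, as the interface text tells. Its arguments: {"type":"object","properties":{"rows":{"type":"array"}},"required":["rows"]}

```bash
mkdir -p pics
python3 - <<'E'
from plant import manip
import cv2,pickle
s=manip.state(); print(s)
for n in ["side","top","wrist"]:
    f=manip.grab_frame(n); cv2.imwrite(f"pics/{n}0.png",f["color"][:,:,::-1]); pickle.dump(f,open(f"{n}0.pkl","wb"))
    print(n,f["intrinsics"].round(1).tolist(),f["R"].round(3).tolist(),f["t"].round(3).tolist())
E
```

```text
{'time': 0.0, 'joint_pos': array([-1.38299423e+00,  5.33335893e-02,  1.61431717e+00,  1.06605158e-05,
        1.47599840e+00, -1.18988241e-01]), 'joint_vel': array([ 1.31359866e-03,  1.29679021e-04, -2.31233330e-05, -2.36497962e-04,
       -5.47594812e-05,  4.03227166e-04]), 'joint_efforts': array([-3.23190661e-04, -3.93682730e+01, -3.70180857e+01, -1.53599372e-04,
        7.20401396e-03, -1.32637197e-05]), 'tool_pos': array([ 0.18864166, -0.59518877,  0.23006361]), 'tool_rot': array([-1.02782527e-03,  9.88257567e-01,  1.52793727e-01, -3.00693280e-05]), 'contact_force': array([-0.94461096, -0.19017859, -0.27976674]), 'ft_torque': array([ 0.01813205, -0.05905356,  0.02668489]), 'gripper_width': 1.001667105640939}
side [[402.2, 0.0, 324.8], [0.0, 402.2, 204.1], [0.0, 0.0, 1.0]] [[0.93, -0.369, -0.008], [-0.218, -0.533, -0.818], [0.297, 0.762, -0.576]] [-0.578, 0.206, 0.676]
top [[380.1, 0.0, 320.3], [0.0, 380.1, 199.6], [0.0, 0.0, 1.0]] [[-0.011, -1.0, -0.01], [-0.99, 0.013, -0.139], [0.14, 0.008, -0.99]] [-0.014, 0.631, 0.69]
wrist [[296.8, 0.0, 321.3], [0.0, 296.8, 203.0], [0.0, 0.0, 1.0]] [[0.302, -0.953, -0.001], [-0.912, -0.29, 0.292], [-0.278, -0.087, -0.957]] [-0.624, -0.038, 0.38]
```

View pics/side0.png

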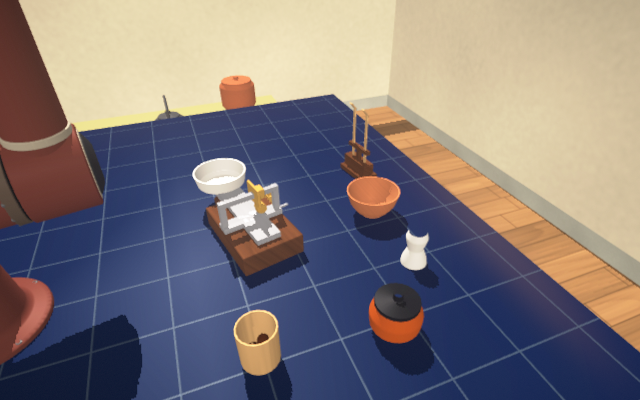

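View pics/top0.png

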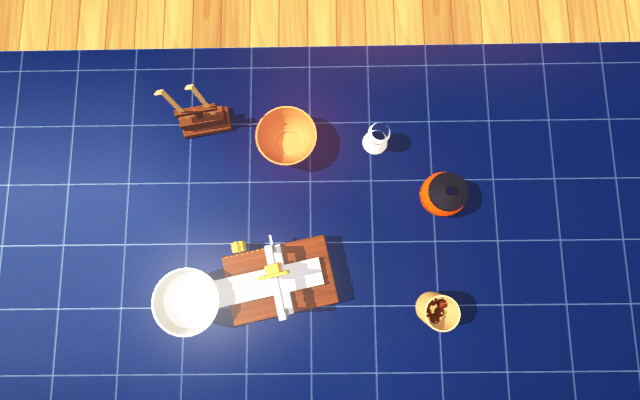

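View pics/wrist0.png

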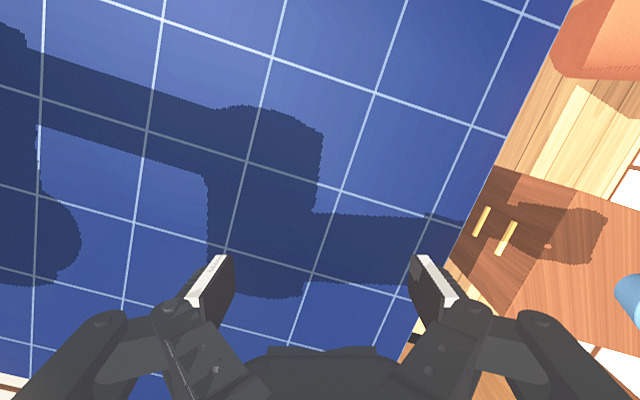

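The top view shows the cup at about (438,312), the dish at (185,302), the stand block at (280,280), the rider at (238,247), the index tip at (270,238) and the bar running from (270,245) to (283,318). I'll enlarge these.

Run:
```python
import cv2
i=cv2.imread("pics/top0.png")
cv2.imwrite("pics/c1.png",cv2.resize(i[222:342,145:345],None,fx=4,fy=4,interpolation=cv2.INTER_CUBIC))
cv2.imwrite("pics/c2.png",cv2.resize(i[270:350,390:490],None,fx=6,fy=6,interpolation=cv2.INTER_CUBIC))
i=cv2.imread("pics/side0.png")
cv2.imwrite("pics/c3.png",cv2.resize(i[150:280,180:320],None,fx=4.5,fy=4.5,interpolation=cv2.INTER_CUBIC))
cv2.imwrite("pics/c4.png",cv2.resize(i[300:390,210:310],None,fx=6,fy=6,interpolation=cv2.INTER_CUBIC))
```

```text
(no output)
```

View pics/c1.png

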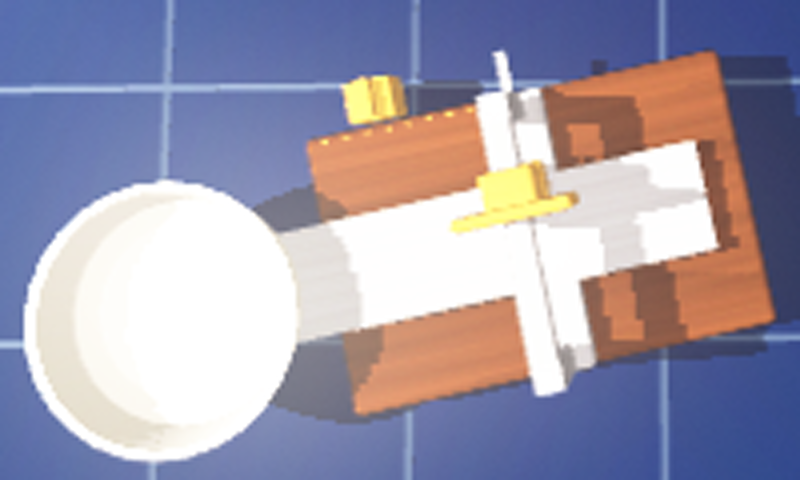

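View pics/c2.png

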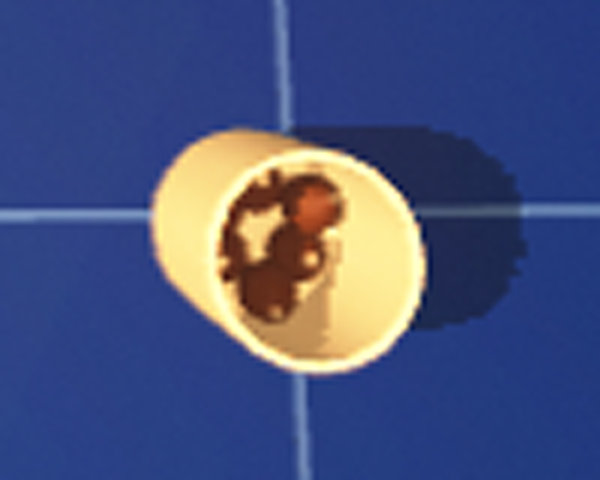

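View pics/c3.png

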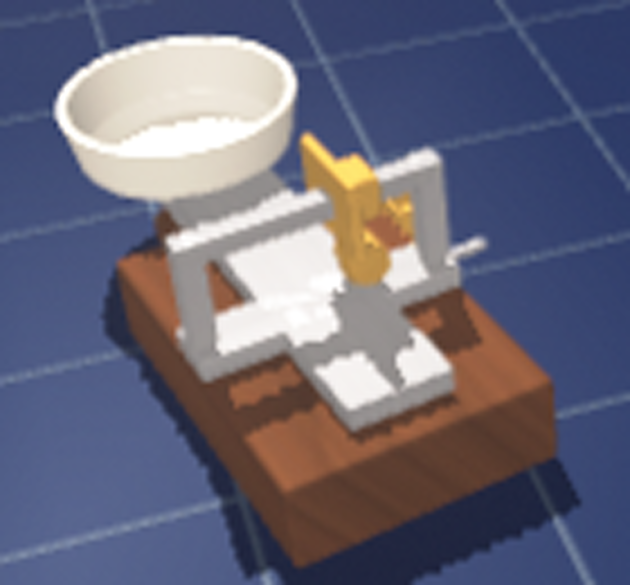

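View pics/c4.png

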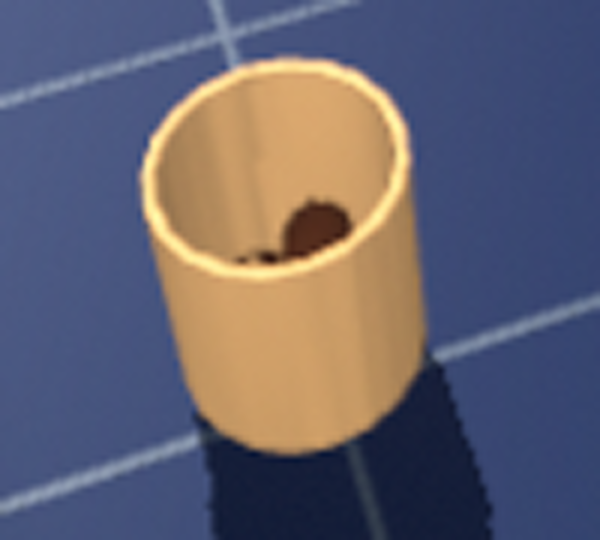

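```bash
cat > h.py <<'E'
import numpy as np,pickle,cv2
from scipy.optimize import least_squares
from scipy.spatial.transform import Rotation as Ro
F=lambda n:pickle.load(open(n+".pkl","rb"))
def proj(f,X):
    c=np.asarray(X,float)@f["R"].T+f["t"]; p=c@f["intrinsics"].T; return p[...,:2]/p[...,2:]
def ray(f,uv,z):
    d=np.linalg.inv(f["intrinsics"])@[uv[0],uv[1],1]; d=f["R"].T@d; c=-f["R"].T@f["t"]
    return c+d*(z-c[2])/d[2]
def crop(uv,o,s): return [o[0]+(uv[0]+.5)/s-.5,o[1]+(uv[1]+.5)/s-.5]
def tri(fs,uvs):
    return least_squares(lambda X:np.concatenate([proj(f,X)-u for f,u in zip(fs,uvs)]),[.4,0,.1])
E
python3 - <<'E'
from h import *
T=F("top0");S=F("side0")
print("cams",-T["R"].T@T["t"],-S["R"].T@S["t"])
c1=lambda u:crop(u,(145,222),4); c3=lambda u:crop(u,(180,150),4.5)
obs=[(T,c1((307,142)),(.065,.1,.045)),(T,c1((715,52)),(.065,-.1,.045)),(T,c1((357,413)),(-.065,.1,.045)),
(S,c3((287,490)),(-.065,-.1,.045)),(S,c3((552,385)),(.065,-.1,.045)),(S,c3((120,264)),(-.065,.1,.045)),
(T,c1((161,320)),(0,.165,.085)),(S,c3((178,105)),(0,.165,.085))]
def W(p,q):
    c,s=np.cos(p[2]),np.sin(p[2]); return np.array([p[0]+c*q[0]-s*q[1],p[1]+s*q[0]+c*q[1],q[2]])
res=lambda p:np.concatenate([proj(f,W(p,q))-u for f,u,q in obs])
r=least_squares(res,[.4,0,0.2]); print(r.x,r.fun.reshape(-1,2).round(1).tolist())
p=r.x;np.save("stand.npy",p)
def Sf(X):
    c,s=np.cos(p[2]),np.sin(p[2]);d=X-[p[0],p[1],0];return np.array([c*d[0]+s*d[1],-s*d[0]+c*d[1],d[2]])
for n,a,b in [("index",(499,53),(484,242)),]:
    r=tri([T,S],[c1(a),c3(b)]);print(n,r.x,Sf(r.x),r.fun)
# bar top z=.111 from top view: ends
for n,a,z in [("barTopL -y?",(496,95),.111),("bar bottom end",(549,393),.111),("plate",(0,0),.1)]:
    print(n,Sf(ray(T,c1(a),z)))
for z in (.045,.055,.065): print("rider",z,Sf(ray(T,c1((374,95)),z)))
print("corner (775,320)",Sf(ray(T,c1((775,320)),.045)),Sf(ray(T,c1((775,320)),0)))
for z,uv in ((.075,(322,262)),): print("cup rim top",ray(T,crop(uv,(390,270),6),z))
c=lambda u:crop(u,(210,300),6); print("cup rim side",ray(S,c((276,167)),.075))
for n,z,uv in (("jar",.04,(444,194)),("bowl",.06,(286,136)),("whisk",.04,(376,139))): print(n,ray(T,uv,z))
E
```

```text
cams [ 0.52852146 -0.02757677  0.77093138] [ 0.38077124 -0.61840031  0.55347715]
[0.48112496 0.05661011 0.20730994] [[-0.5, -0.5], [0.6, -1.0], [-0.3, 1.2], [-0.6, 1.6], [1.2, -0.3], [-1.4, -0.6], [0.4, -0.3], [0.1, -2.2]]
index [0.56381626 0.07468964 0.05506227] [0.084642   0.00067221 0.05506227] [ 0.02769157 -0.11321053 -0.13385301  0.01215554]
barTopL -y? [ 0.06268538 -0.00164045  0.111     ]
bar bottom end [-0.06400556  0.00124717  0.111     ]
plate [0.15217941 0.20686337 0.1       ]
rider 0.045 [0.07864645 0.06407426 0.045     ]
rider 0.055 [0.07796329 0.06192234 0.055     ]
rider 0.065 [0.07728012 0.05977043 0.065     ]
corner (775,320) [-0.06382871 -0.09866807  0.045     ] [-0.06958643 -0.09907275  0.        ]
cup rim top [ 0.42080314 -0.23709329  0.075     ]
cup rim side [ 0.42173236 -0.23448836  0.075     ]
jar [ 0.63941584 -0.2616899   0.04      ]
bowl [0.75385374 0.04322278 0.06      ]
whisk [ 0.75147134 -0.13347966  0.04      ]
```

Call:
move_arm(
  rows=[
    {"tx": 0.036, "ty": -0.027},
    {"tx": 0.036, "ty": -0.027},
    {"tx": 0.036, "ty": -0.027},
    {"tx": 0.036, "ty": -0.027},
    {"tx": 0.036, "ty": -0.027},
    {"tx": 0.036, "ty": -0.027},
    {"tx": 0.036, "ty": -0.027},
    {"tx": 0.036, "ty": -0.027},
    {"ay": 8},
    {"ay": 8},
  ],
)

```text
schema error: expected keys tx, ty, tz, ax, ay, az, jaw
```

Run:
```python
from plant import manip
from scipy.spatial.transform import Rotation as Ro
s=manip.state(); print(s["joint_pos"].round(3),s["tool_pos"].round(4),s["time"])
print(Ro.from_quat(s["tool_rot"],scalar_first=True).as_matrix().round(3))
```

```text
[-1.383  0.053  1.614 -0.     1.476 -0.119] [ 0.1886 -0.5953  0.2303] 0.15
[[ 0.953  0.302 -0.   ]
 [ 0.302 -0.953  0.002]
 [ 0.    -0.002 -1.   ]]
```

Call:
move_arm(
  rows=[
    {"tx": 0.036, "ty": -0.027, "tz": 0, "ax": 0, "ay": 0, "az": 0, "jaw": 0},
    {"tx": 0.036, "ty": -0.027, "tz": 0, "ax": 0, "ay": 0, "az": 0, "jaw": 0},
    {"tx": 0.036, "ty": -0.027, "tz": 0, "ax": 0, "ay": 0, "az": 0, "jaw": 0},
    {"tx": 0.036, "ty": -0.027, "tz": 0, "ax": 0, "ay": 0, "az": 0, "jaw": 0},
    {"tx": 0.036, "ty": -0.027, "tz": 0, "ax": 0, "ay": 0, "az": 0, "jaw": 0},
    {"tx": 0.036, "ty": -0.027, "tz": 0, "ax": 0, "ay": 0, "az": 0, "jaw": 0},
    {"tx": 0.036, "ty": -0.027, "tz": 0, "ax": 0, "ay": 0, "az": 0, "jaw": 0},
    {"tx": 0, "ty": 0, "tz": 0, "ax": 0, "ay": 8, "az": 0, "jaw": 0},
    {"tx": 0, "ty": 0, "tz": 0, "ax": 0, "ay": 8, "az": 0, "jaw": 0},
  ],
)

```text
time: 1.05
tool_pos: [0.384, -0.3229, 0.228]
tool_rot: [-0.025, 0.977, 0.158, 0.142]
contact_force: [-0.8, 0.1, -0.7]
gripper_width: 0.995
```

```bash
cat > st.py <<'E'
from plant import manip
from scipy.spatial.transform import Rotation as Ro
s=manip.state(); print(s["joint_pos"].round(3),s["tool_pos"].round(4),round(s["time"],2),s["contact_force"].round(1),round(s["gripper_width"],3))
print(Ro.from_quat(s["tool_rot"],scalar_first=True).as_matrix().round(3))
E
python3 st.py
```

```text
[-1.007 -0.334  1.987  0.285  1.428  0.211] [ 0.384  -0.3229  0.228 ] 1.05 [-0.8  0.1 -0.7] 0.995
[[ 0.91   0.316  0.27 ]
 [ 0.302 -0.949  0.095]
 [ 0.286 -0.005 -0.958]]
```

```bash
cat > pl.py <<'E'
import numpy as np,json
from plant import manip
from scipy.spatial.transform import Rotation as Ro
def cur():
    s=manip.state(); return s["tool_pos"],Ro.from_quat(s["tool_rot"],scalar_first=True)
def plan(P,R,jaw=0,n=None,vmax=.045,wmax=8.2):
    """print rows from the current pose to P,R"""
    p,r=cur(); rv=(r.inv()*R).as_rotvec(degrees=True); d=np.linalg.norm(P-p)
    m=n or max(1,int(np.ceil(max(d/vmax,np.linalg.norm(rv)/wmax))))
    print("n",m,"dist",d.round(4),"rot",rv.round(1))
    for k in range(m):
        rk=r*Ro.from_rotvec(rv*k/m,degrees=True)
        t=rk.inv().apply((P-p)/m)
        print("t",t.round(4),"a",(rv/m).round(2))
        if k and np.linalg.norm(rv)<.5: break
def Ryz(y,z): 
    y=np.array(y)/np.linalg.norm(y); z=np.array(z)/np.linalg.norm(z); return Ro.from_matrix(np.c_[np.cross(y,z),y,z])
def tiltR(phi,tilt):
    """jaw axis along azimuth phi (deg), tool tilted to the left (+) by tilt deg"""
    a=np.radians(phi);t=np.radians(tilt); l=np.array([-np.sin(a),np.cos(a),0])
    return Ryz([np.cos(a),np.sin(a),0],np.cos(t)*np.array([0,0,-1])+np.sin(t)*l)
E
cat > g.py <<'E'
from pl import *
R=tiltR(-29.3,-40); z=R.as_matrix()[:,2]; C=np.array([.421,-.2355,.05]); G=C+.022*z
E
python3 -c "
from g import *
print(G,z,R.as_matrix().round(2)); plan(G-.1*z,R)"
```

```text
[ 0.41407948 -0.24783222  0.03314702] [-0.31456898 -0.56055532 -0.76604444] [[ 0.37  0.87 -0.31]
 [ 0.67 -0.49 -0.56]
 [-0.64 -0.   -0.77]]
n 9 dist 0.1869 rot [ -9.2 -54.  -43. ]
t [ 0.0069 -0.0116  0.0158] a [-1.02 -6.   -4.78]
t [ 0.0094 -0.0112  0.0148] a [-1.02 -6.   -4.78]
t [ 0.0118 -0.0106  0.0134] a [-1.02 -6.   -4.78]
t [ 0.014  -0.0097  0.0119] a [-1.02 -6.   -4.78]
t [ 0.0159 -0.0087  0.0102] a [-1.02 -6.   -4.78]
t [ 0.0175 -0.0074  0.0083] a [-1.02 -6.   -4.78]
t [ 0.0189 -0.006   0.0063] a [-1.02 -6.   -4.78]
t [ 0.0198 -0.0045  0.0041] a [-1.02 -6.   -4.78]
t [ 0.0205 -0.0029  0.0019] a [-1.02 -6.   -4.78]
```

Call:
move_arm(
  rows=[
    {"tx": 0.007, "ty": -0.012, "tz": 0.016, "ax": -1, "ay": -6, "az": -4.8, "jaw": 0},
    {"tx": 0.009, "ty": -0.011, "tz": 0.015, "ax": -1, "ay": -6, "az": -4.8, "jaw": 0},
    {"tx": 0.012, "ty": -0.011, "tz": 0.013, "ax": -1, "ay": -6, "az": -4.8, "jaw": 0},
    {"tx": 0.014, "ty": -0.01, "tz": 0.012, "ax": -1, "ay": -6, "az": -4.8, "jaw": 0},
    {"tx": 0.016, "ty": -0.009, "tz": 0.01, "ax": -1, "ay": -6, "az": -4.8, "jaw": 0},
    {"tx": 0.018, "ty": -0.007, "tz": 0.008, "ax": -1, "ay": -6, "az": -4.8, "jaw": 0},
    {"tx": 0.019, "ty": -0.006, "tz": 0.006, "ax": -1, "ay": -6, "az": -4.8, "jaw": 0},
    {"tx": 0.02, "ty": -0.005, "tz": 0.004, "ax": -1, "ay": -6, "az": -4.8, "jaw": 0},
    {"tx": 0.02, "ty": -0.003, "tz": 0.002, "ax": -1, "ay": -6, "az": -4.8, "jaw": 0},
  ],
)

```text
time: 1.95
tool_pos: [0.4429, -0.196, 0.1094]
tool_rot: [0.183, 0.804, 0.475, -0.308]
contact_force: [0.9, -0.7, -0.8]
gripper_width: 1.001
```

```bash
python3 st.py
python3 - <<'E'
from g import *
plan(G-.1*z,R)
import cv2
cv2.imwrite("pics/w1.png",manip.grab_frame("wrist")["color"][:,:,::-1])
cv2.imwrite("pics/s1.png",manip.grab_frame("side")["color"][:,:,::-1])
E
```

```text
[-0.2    0.042  1.97  -0.7    1.433  0.514] [ 0.4429 -0.196   0.1094] 1.95 [ 0.9 -0.7 -0.8] 1.001
[[ 0.359  0.876 -0.322]
 [ 0.651 -0.482 -0.586]
 [-0.669  0.001 -0.744]]
n 1 dist 0.005 rot [0.4 2.  0.3]
t [ 0.0035  0.0003 -0.0036] a [0.36 1.97 0.33]
```

View pics/w1.png

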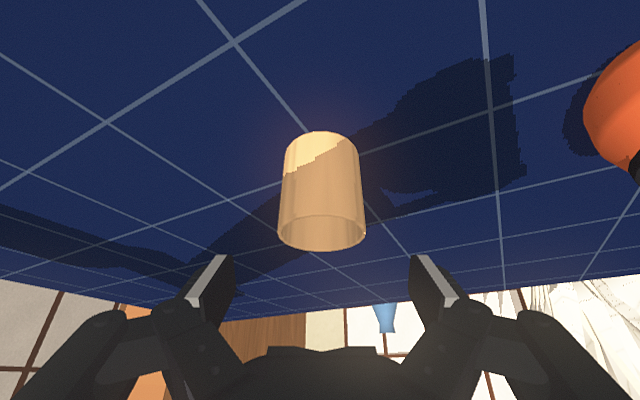

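View pics/s1.png

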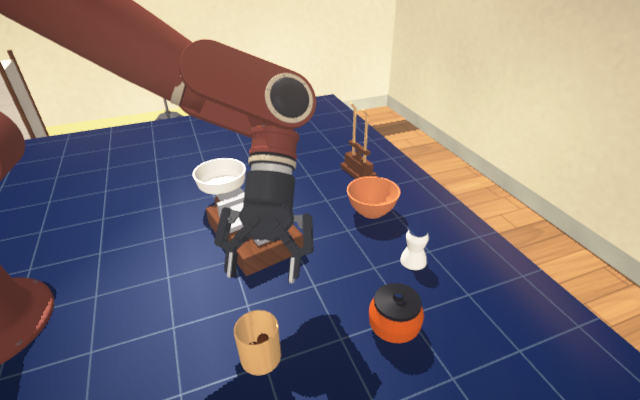

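The wrist view shows the cup centred between the fingers, at column 322 against a finger midpoint of 321. I'll advance in two stages.

Call:
move_arm(
  rows=[
    {"tx": 0.003, "ty": 0, "tz": 0.01, "ax": 0.4, "ay": 2, "az": 0.3, "jaw": 0},
    {"tx": 0, "ty": 0, "tz": 0.025, "ax": 0, "ay": 0, "az": 0, "jaw": 0},
    {"tx": 0, "ty": 0, "tz": 0.025, "ax": 0, "ay": 0, "az": 0, "jaw": 0},
    {"tx": 0, "ty": 0, "tz": 0.015, "ax": 0, "ay": 0, "az": 0, "jaw": 0},
    {"tx": 0, "ty": 0, "tz": 0, "ax": 0, "ay": 0, "az": 0, "jaw": 0},
  ],
)

```text
time: 2.55
tool_pos: [0.4177, -0.2385, 0.0457]
tool_rot: [0.168, 0.815, 0.473, -0.29]
contact_force: [0.2, -1.0, -0.6]
gripper_width: 0.998
```

Run:
```python
from g import *
plan(G,R)
import cv2
cv2.imwrite("pics/w2.png",manip.grab_frame("wrist")["color"][:,:,::-1])
```

```text
n 1 dist 0.0161 rot [-0.3 -0.9 -0.3]
t [0.0003 0.0015 0.016 ] a [-0.31 -0.88 -0.32]
```

View pics/w2.png

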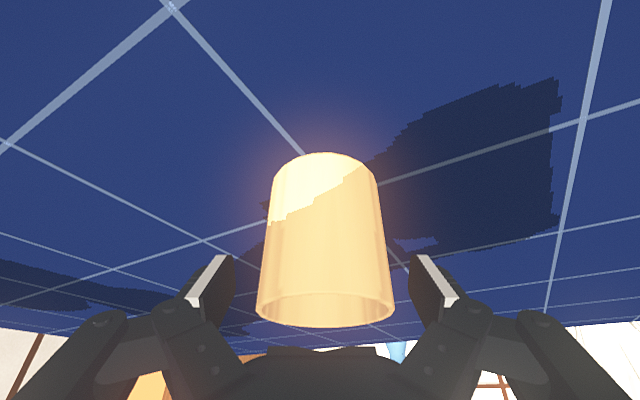

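Call:
move_arm(
  rows=[
    {"tx": 0, "ty": 0.002, "tz": 0.016, "ax": 0, "ay": -0.9, "az": 0, "jaw": 0},
    {"tx": 0, "ty": 0, "tz": 0, "ax": 0, "ay": 0, "az": 0, "jaw": 255},
    {"tx": 0, "ty": 0, "tz": 0, "ax": 0, "ay": 0, "az": 0, "jaw": 255},
    {"tx": 0, "ty": 0, "tz": 0, "ax": 0, "ay": 0, "az": 0, "jaw": 255},
    {"tx": 0, "ty": 0, "tz": 0, "ax": 0, "ay": 0, "az": 0, "jaw": 255},
    {"tx": 0, "ty": 0, "tz": 0, "ax": 0, "ay": 0, "az": 0, "jaw": 255},
  ],
)

```text
time: 3.2
tool_pos: [0.4177, -0.2503, 0.0371]
tool_rot: [0.174, 0.814, 0.47, -0.293]
contact_force: [-0.3, -0.2, -1.9]
gripper_width: 0.722
```

```bash
python3 st.py
python3 - <<'E'
from g import *
import cv2
cv2.imwrite("pics/w3.png",manip.grab_frame("wrist")["color"][:,:,::-1])
p,r=cur(); np.savez("grasp.npz",p=p,q=r.as_quat())
E
```

```text
[-0.329  0.111  2.031 -0.727  1.248  0.524] [ 0.4177 -0.2503  0.0371] 3.2 [-0.3 -0.2 -1.9] 0.722
[[ 0.387  0.867 -0.314]
 [ 0.663 -0.498 -0.559]
 [-0.641  0.009 -0.767]]
```

View pics/w3.png

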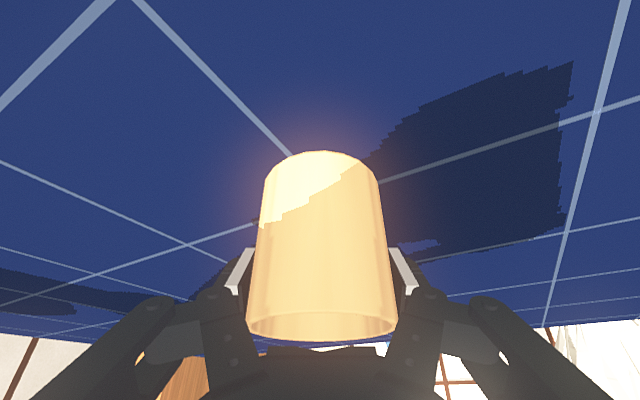

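```bash
cat >> pl.py <<'E'
def planc(C,R,off=.0235,vmax=.042,wmax=8.2,n=None):
    """rows moving the point off behind the TCP to C in a straight line"""
    p,r=cur(); c0=p-off*r.apply([0,0,1]); rv=(r.inv()*R).as_rotvec(degrees=True)
    m=n or max(1,int(np.ceil(max(np.linalg.norm(C-c0)/vmax,np.linalg.norm(rv)/wmax))))
    print("n",m,"c0",c0.round(4),"rot",rv.round(1))
    q=[c0+(C-c0)*k/m for k in range(m+1)]; rr=[r*Ro.from_rotvec(rv*k/m,degrees=True) for k in range(m+1)]
    for k in range(m):
        t=rr[k].inv().apply(q[k+1]+off*rr[k+1].apply([0,0,1])-q[k]-off*rr[k].apply([0,0,1]))
        print(json.dumps(dict(zip(["tx","ty","tz","ax","ay","az"],[*map(float,t.round(3)),*map(float,(rv/m).round(1))]))))
E
cat > d.py <<'E'
from pl import *
s=np.load("stand.npy"); D=np.array([s[0]-.165*np.sin(s[2]),s[1]+.165*np.cos(s[2]),.05])
phi=20; a=np.radians(phi); L=np.array([-np.sin(a),np.cos(a),0])
E
python3 -c "
from d import *
print(D)
p,r=cur()
# lift: up 0.17
print('up in tool',r.inv().apply([0,0,.0425]).round(3))
P=p-.0235*r.apply([0,0,1]); 
import pl
C1=D+.02*L; C1[2]=.23
# pretend lifted
pl.cur=lambda:(p+[0,0,.17],r)
planc(C1,tiltR(phi,-40))
"
```

```text
[0.44716331 0.21807715 0.05      ]
up in tool [-0.027  0.    -0.033]
n 12 c0 [ 0.425  -0.2372  0.2252] rot [-31.7   0.1 -38.5]
{"tx": 0.026, "ty": -0.017, "tz": -0.023, "ax": -2.6, "ay": 0.0, "az": -3.2}
{"tx": 0.027, "ty": -0.015, "tz": -0.024, "ax": -2.6, "ay": 0.0, "az": -3.2}
{"tx": 0.028, "ty": -0.012, "tz": -0.024, "ax": -2.6, "ay": 0.0, "az": -3.2}
{"tx": 0.029, "ty": -0.01, "tz": -0.025, "ax": -2.6, "ay": 0.0, "az": -3.2}
{"tx": 0.029, "ty": -0.007, "tz": -0.025, "ax": -2.6, "ay": 0.0, "az": -3.2}
{"tx": 0.03, "ty": -0.004, "tz": -0.026, "ax": -2.6, "ay": 0.0, "az": -3.2}
{"tx": 0.03, "ty": -0.001, "tz": -0.026, "ax": -2.6, "ay": 0.0, "az": -3.2}
{"tx": 0.03, "ty": 0.002, "tz": -0.026, "ax": -2.6, "ay": 0.0, "az": -3.2}
{"tx": 0.03, "ty": 0.005, "tz": -0.026, "ax": -2.6, "ay": 0.0, "az": -3.2}
{"tx": 0.03, "ty": 0.008, "tz": -0.025, "ax": -2.6, "ay": 0.0, "az": -3.2}
{"tx": 0.029, "ty": 0.01, "tz": -0.025, "ax": -2.6, "ay": 0.0, "az": -3.2}
{"tx": 0.029, "ty": 0.013, "tz": -0.025, "ax": -2.6, "ay": 0.0, "az": -3.2}
```

Call:
move_arm(
  rows=[
    {"tx": -0.013, "ty": 0, "tz": -0.016, "ax": 0, "ay": 0, "az": 0, "jaw": 255},
    {"tx": -0.026, "ty": 0, "tz": -0.03, "ax": 0, "ay": 0, "az": 0, "jaw": 255},
    {"tx": -0.026, "ty": 0, "tz": -0.03, "ax": 0, "ay": 0, "az": 0, "jaw": 255},
    {"tx": -0.026, "ty": 0, "tz": -0.03, "ax": 0, "ay": 0, "az": 0, "jaw": 255},
    {"tx": -0.019, "ty": 0, "tz": -0.023, "ax": 0, "ay": 0, "az": 0, "jaw": 255},
  ],
)

```text
time: 3.75
tool_pos: [0.4113, -0.2484, 0.204]
tool_rot: [0.167, 0.812, 0.473, -0.297]
contact_force: [-0.2, 0.3, -2.1]
gripper_width: 0.719
```

```bash
python3 st.py
python3 - <<'E'
from d import *
import cv2
C1=D+.02*L; C1[2]=.22
planc(C1,tiltR(phi,-40))
cv2.imwrite("pics/s2.png",manip.grab_frame("side")["color"][:,:,::-1])
E
```

```text
[-0.33  -0.148  1.965 -0.681  1.508  0.296] [ 0.4113 -0.2484  0.204 ] 3.75 [-0.2  0.3 -2.1] 0.719
[[ 0.376  0.868 -0.325]
 [ 0.669 -0.497 -0.553]
 [-0.641 -0.009 -0.767]]
n 12 c0 [ 0.4189 -0.2354  0.222 ] rot [-32.3  -0.3 -37.9]
{"tx": 0.027, "ty": -0.017, "tz": -0.022, "ax": -2.7, "ay": -0.0, "az": -3.2}
{"tx": 0.028, "ty": -0.014, "tz": -0.023, "ax": -2.7, "ay": -0.0, "az": -3.2}
{"tx": 0.029, "ty": -0.012, "tz": -0.024, "ax": -2.7, "ay": -0.0, "az": -3.2}
{"tx": 0.029, "ty": -0.009, "tz": -0.024, "ax": -2.7, "ay": -0.0, "az": -3.2}
{"tx": 0.03, "ty": -0.006, "tz": -0.025, "ax": -2.7, "ay": -0.0, "az": -3.2}
{"tx": 0.03, "ty": -0.003, "tz": -0.025, "ax": -2.7, "ay": -0.0, "az": -3.2}
{"tx": 0.03, "ty": -0.0, "tz": -0.025, "ax": -2.7, "ay": -0.0, "az": -3.2}
{"tx": 0.03, "ty": 0.002, "tz": -0.025, "ax": -2.7, "ay": -0.0, "az": -3.2}
{"tx": 0.03, "ty": 0.005, "tz": -0.025, "ax": -2.7, "ay": -0.0, "az": -3.2}
{"tx": 0.03, "ty": 0.008, "tz": -0.025, "ax": -2.7, "ay": -0.0, "az": -3.2}
{"tx": 0.029, "ty": 0.011, "tz": -0.024, "ax": -2.7, "ay": -0.0, "az": -3.2}
{"tx": 0.029, "ty": 0.014, "tz": -0.024, "ax": -2.7, "ay": -0.0, "az": -3.2}
```

View pics/s2.png

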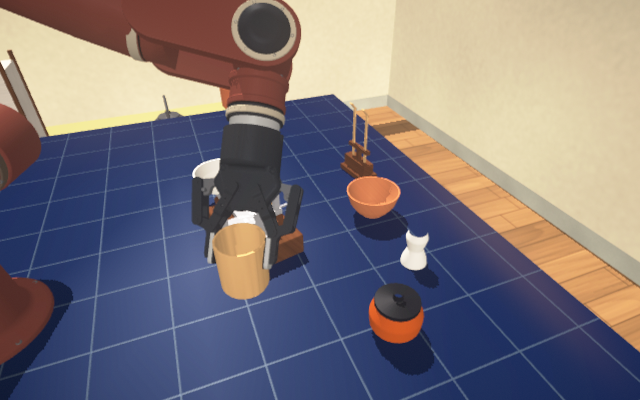

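The cup is held upright, at about (243,260) in the side view. Next I'll carry it over to the dish.

Call:
move_arm(
  rows=[
    {"tx": 0.014, "ty": -0.009, "tz": -0.012, "ax": 0, "ay": 0, "az": 0, "jaw": 255},
    {"tx": 0.027, "ty": -0.017, "tz": -0.022, "ax": -2.7, "ay": 0, "az": -3.2, "jaw": 255},
    {"tx": 0.028, "ty": -0.014, "tz": -0.023, "ax": -2.7, "ay": 0, "az": -3.2, "jaw": 255},
    {"tx": 0.029, "ty": -0.012, "tz": -0.024, "ax": -2.7, "ay": 0, "az": -3.2, "jaw": 255},
    {"tx": 0.029, "ty": -0.009, "tz": -0.024, "ax": -2.7, "ay": 0, "az": -3.2, "jaw": 255},
    {"tx": 0.03, "ty": -0.006, "tz": -0.025, "ax": -2.7, "ay": 0, "az": -3.2, "jaw": 255},
    {"tx": 0.03, "ty": -0.003, "tz": -0.025, "ax": -2.7, "ay": 0, "az": -3.2, "jaw": 255},
    {"tx": 0.03, "ty": 0, "tz": -0.025, "ax": -2.7, "ay": 0, "az": -3.2, "jaw": 255},
    {"tx": 0.03, "ty": 0.002, "tz": -0.025, "ax": -2.7, "ay": 0, "az": -3.2, "jaw": 255},
  ],
)

```text
time: 4.7
tool_pos: [0.4353, 0.0923, 0.2073]
tool_rot: [0.254, 0.638, 0.69, -0.228]
contact_force: [0.9, -0.6, -1.6]
gripper_width: 0.72
```

```bash
python3 st.py
python3 - <<'E'
from d import *
C1=D+.02*L; C1[2]=.21
planc(C1,tiltR(phi,-40))
E
```

```text
[ 0.425 -0.183  1.989 -0.652  1.595  0.419] [0.4353 0.0923 0.2073] 4.7 [ 0.9 -0.6 -1.6] 0.72
[[-0.057  0.997  0.059]
 [ 0.765  0.082 -0.639]
 [-0.642  0.009 -0.767]]
n 4 c0 [0.4339 0.1073 0.2253] rot [ -9.4  -0.  -12.1]
{"tx": 0.027, "ty": 0.005, "tz": -0.018, "ax": -2.4, "ay": -0.0, "az": -3.0}
{"tx": 0.027, "ty": 0.007, "tz": -0.017, "ax": -2.4, "ay": -0.0, "az": -3.0}
{"tx": 0.026, "ty": 0.009, "tz": -0.017, "ax": -2.4, "ay": -0.0, "az": -3.0}
{"tx": 0.026, "ty": 0.012, "tz": -0.017, "ax": -2.4, "ay": -0.0, "az": -3.0}
```

Call:
move_arm(
  rows=[
    {"tx": 0.027, "ty": 0.005, "tz": -0.018, "ax": -2.4, "ay": 0, "az": -3, "jaw": 255},
    {"tx": 0.027, "ty": 0.007, "tz": -0.017, "ax": -2.4, "ay": 0, "az": -3, "jaw": 255},
    {"tx": 0.026, "ty": 0.009, "tz": -0.017, "ax": -2.4, "ay": 0, "az": -3, "jaw": 255},
    {"tx": 0.026, "ty": 0.012, "tz": -0.017, "ax": -2.4, "ay": 0, "az": -3, "jaw": 255},
    {"tx": 0, "ty": 0, "tz": 0, "ax": 0, "ay": 0, "az": 0, "jaw": 255},
  ],
)

```text
time: 5.2
tool_pos: [0.4417, 0.2325, 0.1878]
tool_rot: [0.282, 0.531, 0.776, -0.193]
contact_force: [0.0, -0.6, -1.9]
gripper_width: 0.726
```

```bash
python3 st.py
python3 - <<'E'
from d import *
C1=D+.02*L; C1[2]=.18
planc(C1,tiltR(phi,42))
import cv2
cv2.imwrite("pics/t3.png",manip.grab_frame("top")["color"][:,:,::-1])
cv2.imwrite("pics/s3.png",manip.grab_frame("side")["color"][:,:,::-1])
E
```

```text
[ 0.679 -0.035  1.888 -0.658  1.544  0.414] [0.4417 0.2325 0.1878] 5.2 [ 0.  -0.6 -1.9] 0.726
[[-0.278  0.932  0.233]
 [ 0.715  0.363 -0.598]
 [-0.641 -0.    -0.767]]
n 10 c0 [0.4362 0.2465 0.2058] rot [-0.  81.9  1.4]
{"tx": 0.004, "ty": 0.0, "tz": 0.002, "ax": -0.0, "ay": 8.2, "az": 0.1}
{"tx": 0.004, "ty": 0.0, "tz": 0.003, "ax": -0.0, "ay": 8.2, "az": 0.1}
{"tx": 0.003, "ty": 0.0, "tz": 0.003, "ax": -0.0, "ay": 8.2, "az": 0.1}
{"tx": 0.003, "ty": 0.0, "tz": 0.003, "ax": -0.0, "ay": 8.2, "az": 0.1}
{"tx": 0.003, "ty": 0.0, "tz": 0.002, "ax": -0.0, "ay": 8.2, "az": 0.1}
{"tx": 0.002, "ty": 0.0, "tz": 0.002, "ax": -0.0, "ay": 8.2, "az": 0.1}
{"tx": 0.002, "ty": 0.0, "tz": 0.002, "ax": -0.0, "ay": 8.2, "az": 0.1}
{"tx": 0.002, "ty": 0.0, "tz": 0.002, "ax": -0.0, "ay": 8.2, "az": 0.1}
{"tx": 0.001, "ty": 0.0, "tz": 0.002, "ax": -0.0, "ay": 8.2, "az": 0.1}
{"tx": 0.001, "ty": 0.0, "tz": 0.001, "ax": -0.0, "ay": 8.2, "az": 0.1}
```

View pics/s3.png

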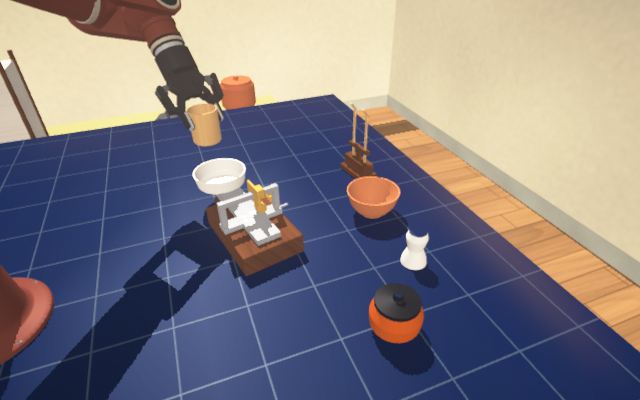

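View pics/t3.png

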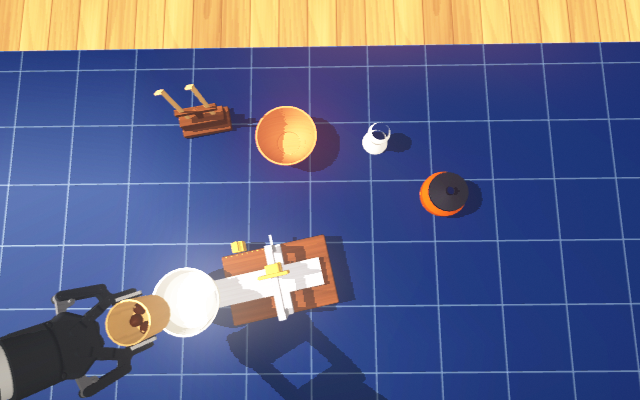

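Call:
move_arm(
  rows=[
    {"tx": 0.004, "ty": 0, "tz": 0.002, "ax": 0, "ay": 8, "az": 0.1, "jaw": 255},
    {"tx": 0.004, "ty": 0, "tz": 0.003, "ax": 0, "ay": 8, "az": 0.1, "jaw": 255},
    {"tx": 0.003, "ty": 0, "tz": 0.003, "ax": 0, "ay": 8, "az": 0.1, "jaw": 255},
    {"tx": 0.003, "ty": 0, "tz": 0.003, "ax": 0, "ay": 8, "az": 0.1, "jaw": 255},
    {"tx": 0.003, "ty": 0, "tz": 0.002, "ax": 0, "ay": 8, "az": 0.1, "jaw": 255},
    {"tx": 0.002, "ty": 0, "tz": 0.002, "ax": 0, "ay": 8, "az": 0.1, "jaw": 255},
    {"tx": 0.002, "ty": 0, "tz": 0.002, "ax": 0, "ay": 8, "az": 0.1, "jaw": 255},
  ],
)

```text
time: 6.0
tool_pos: [0.4357, 0.2393, 0.1655]
tool_rot: [-0.125, 0.566, 0.81, 0.09]
contact_force: [-0.7, -0.2, -2.8]
gripper_width: 0.718
```

```bash
python3 st.py
python3 - <<'E'
from d import *
C1=D+.02*L; C1[2]=.172
planc(C1,tiltR(phi,60))
import cv2
cv2.imwrite("pics/t4.png",manip.grab_frame("top")["color"][:,:,::-1])
cv2.imwrite("pics/s4.png",manip.grab_frame("side")["color"][:,:,::-1])
E
```

```text
[ 0.179 -0.215  1.999  0.308  1.415 -0.23 ] [0.4357 0.2393 0.1655] 6.0 [-0.7 -0.2 -2.8] 0.718
[[-0.329  0.939 -0.101]
 [ 0.894  0.344  0.286]
 [ 0.303  0.004 -0.953]]
n 6 c0 [0.4381 0.2326 0.1879] rot [ 0.1 42.3  0.3]
{"tx": 0.003, "ty": 0.001, "tz": 0.003, "ax": 0.0, "ay": 7.1, "az": 0.0}
{"tx": 0.002, "ty": 0.001, "tz": 0.002, "ax": 0.0, "ay": 7.1, "az": 0.0}
{"tx": 0.002, "ty": 0.001, "tz": 0.002, "ax": 0.0, "ay": 7.1, "az": 0.0}
{"tx": 0.002, "ty": 0.001, "tz": 0.002, "ax": 0.0, "ay": 7.1, "az": 0.0}
{"tx": 0.001, "ty": 0.001, "tz": 0.002, "ax": 0.0, "ay": 7.1, "az": 0.0}
{"tx": 0.001, "ty": 0.001, "tz": 0.002, "ax": 0.0, "ay": 7.1, "az": 0.0}
```

View pics/s4.png

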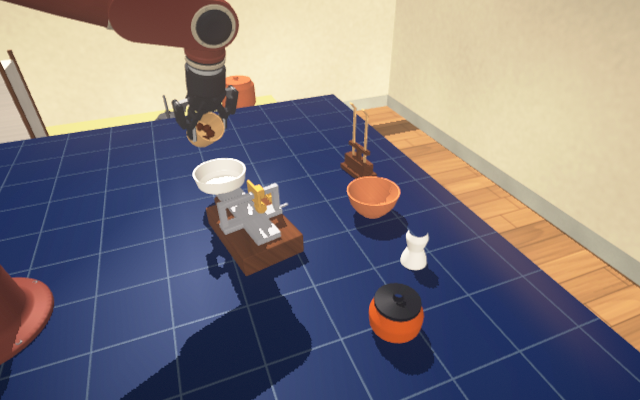

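View pics/t4.png

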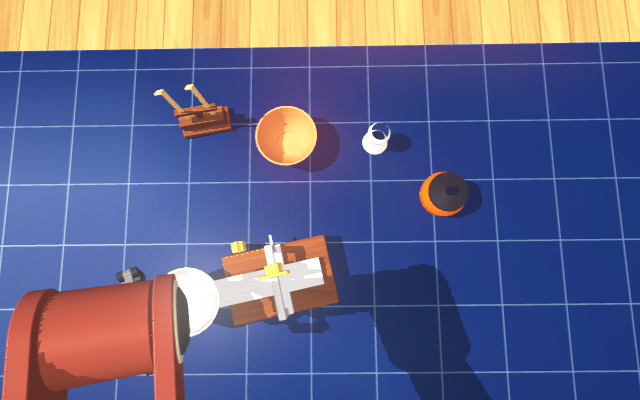

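Call:
move_arm(
  rows=[
    {"tx": 0.002, "ty": 0.001, "tz": 0.002, "ax": 0, "ay": 5, "az": 0, "jaw": 255},
    {"tx": 0.002, "ty": 0.001, "tz": 0.001, "ax": 0, "ay": 5, "az": 0, "jaw": 255},
    {"tx": 0.002, "ty": 0, "tz": 0.001, "ax": 0, "ay": 5, "az": 0, "jaw": 255},
    {"tx": 0.001, "ty": 0, "tz": 0.001, "ax": 0, "ay": 5, "az": 0, "jaw": 255},
    {"tx": 0.001, "ty": 0, "tz": 0.001, "ax": 0, "ay": 5, "az": 0, "jaw": 255},
    {"tx": 0.001, "ty": 0, "tz": 0.001, "ax": 0, "ay": 5, "az": 0, "jaw": 255},
  ],
)

```text
time: 6.7
tool_pos: [0.433, 0.2448, 0.1619]
tool_rot: [-0.328, 0.527, 0.75, 0.229]
contact_force: [0.2, -0.1, -2.1]
gripper_width: 0.719
```

```bash
python3 st.py
python3 - <<'E'
from d import *
C1=D+.02*L; C1[2]=.175
planc(C1,tiltR(phi,75))
import cv2
cv2.imwrite("pics/s5.png",manip.grab_frame("side")["color"][:,:,::-1])
E
```

```text
[-0.044 -0.077  2.02   0.745  1.585 -0.531] [0.433  0.2448 0.1619] 6.7 [ 0.2 -0.1 -2.1] 0.719
[[-0.229  0.941 -0.251]
 [ 0.64   0.339  0.689]
 [ 0.734 -0.003 -0.68 ]]
n 4 c0 [0.4389 0.2286 0.1778] rot [ 0.1 27.8 -0.2]
{"tx": 0.004, "ty": 0.001, "tz": 0.002, "ax": 0.0, "ay": 7.0, "az": -0.1}
{"tx": 0.003, "ty": 0.001, "tz": 0.002, "ax": 0.0, "ay": 7.0, "az": -0.1}
{"tx": 0.003, "ty": 0.001, "tz": 0.002, "ax": 0.0, "ay": 7.0, "az": -0.1}
{"tx": 0.003, "ty": 0.001, "tz": 0.002, "ax": 0.0, "ay": 7.0, "az": -0.1}
```

View pics/s5.png

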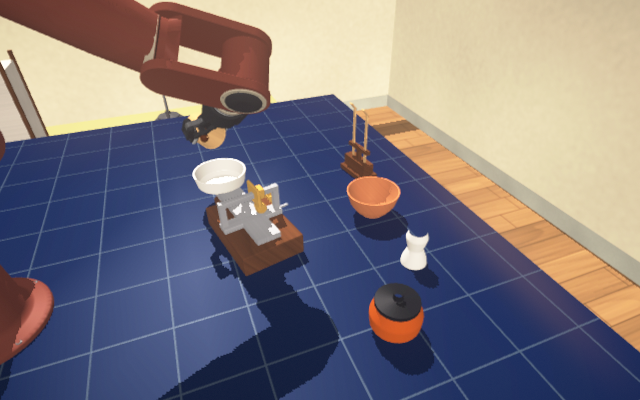

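Call:
move_arm(
  rows=[
    {"tx": 0.002, "ty": 0.001, "tz": 0.001, "ax": 0, "ay": 4, "az": 0, "jaw": 255},
    {"tx": 0.002, "ty": 0, "tz": 0.001, "ax": 0, "ay": 4, "az": 0, "jaw": 255},
    {"tx": 0.002, "ty": 0.001, "tz": 0.001, "ax": 0, "ay": 4, "az": 0, "jaw": 255},
    {"tx": 0.002, "ty": 0, "tz": 0.001, "ax": 0, "ay": 4, "az": 0, "jaw": 255},
    {"tx": 0.002, "ty": 0, "tz": 0.001, "ax": 0, "ay": 4, "az": 0, "jaw": 255},
    {"tx": 0.002, "ty": 0, "tz": 0.001, "ax": 0, "ay": 4, "az": 0, "jaw": 255},
    {"tx": 0.002, "ty": 0, "tz": 0.001, "ax": 0, "ay": 4, "az": 0, "jaw": 255},
    {"tx": 0, "ty": 0, "tz": 0, "ax": 0, "ay": 0, "az": 0, "jaw": 255},
  ],
)

```text
time: 7.55
tool_pos: [0.4267, 0.2567, 0.1644]
tool_rot: [-0.501, 0.461, 0.651, 0.337]
contact_force: [-1.5, -0.4, -1.6]
gripper_width: 0.722
```

```bash
python3 st.py
python3 - <<'E'
from d import *
C1=D+.02*L; C1[2]=.178
planc(C1,tiltR(phi,92))
import cv2
cv2.imwrite("pics/s6.png",manip.grab_frame("side")["color"][:,:,::-1])
E
```

```text
[-0.133  0.15   2.012  1.055  1.802 -0.698] [0.4267 0.2567 0.1644] 7.55 [-1.5 -0.4 -1.6] 0.722
[[-0.073  0.937 -0.342]
 [ 0.262  0.349  0.9  ]
 [ 0.962 -0.024 -0.271]]
n 3 c0 [0.4347 0.2355 0.1708] rot [-0.6 17.7 -1.3]
{"tx": 0.005, "ty": 0.002, "tz": -0.001, "ax": -0.2, "ay": 5.9, "az": -0.4}
{"tx": 0.005, "ty": 0.002, "tz": -0.001, "ax": -0.2, "ay": 5.9, "az": -0.4}
{"tx": 0.005, "ty": 0.002, "tz": -0.001, "ax": -0.2, "ay": 5.9, "az": -0.4}
```

View pics/s6.png

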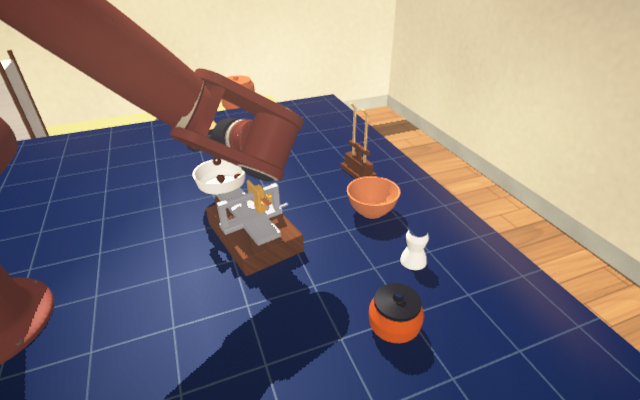

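Call:
move_arm(
  rows=[
    {"tx": 0.005, "ty": 0.001, "tz": -0.001, "ax": 0, "ay": 5, "az": 0, "jaw": 255},
    {"tx": 0.005, "ty": 0.001, "tz": -0.001, "ax": 0, "ay": 5, "az": 0, "jaw": 255},
    {"tx": 0, "ty": 0, "tz": 0, "ax": 0, "ay": 0, "az": 0, "jaw": 255},
    {"tx": 0, "ty": 0, "tz": 0, "ax": 0, "ay": 0, "az": 0, "jaw": 255},
  ],
)

```text
time: 8.0
tool_pos: [0.4299, 0.2589, 0.1778]
tool_rot: [-0.552, 0.429, 0.61, 0.373]
contact_force: [1.1, 0.3, -0.8]
gripper_width: 0.719
```

```bash
python3 st.py
python3 - <<'E'
from pl import *
import cv2
f=manip.grab_frame("side")["color"][:,:,::-1]
cv2.imwrite("pics/s7.png",cv2.resize(f[100:260,150:350],None,fx=3.5,fy=3.5,interpolation=cv2.INTER_CUBIC))
cv2.imwrite("pics/w7.png",manip.grab_frame("wrist")["color"][:,:,::-1])
E
```

```text
[-0.142  0.225  1.994  1.158  1.893 -0.726] [0.4299 0.2589 0.1778] 8.0 [ 1.1  0.3 -0.8] 0.719
[[-0.022  0.935 -0.354]
 [ 0.111  0.355  0.928]
 [ 0.994 -0.019 -0.112]]
```

View pics/s7.png

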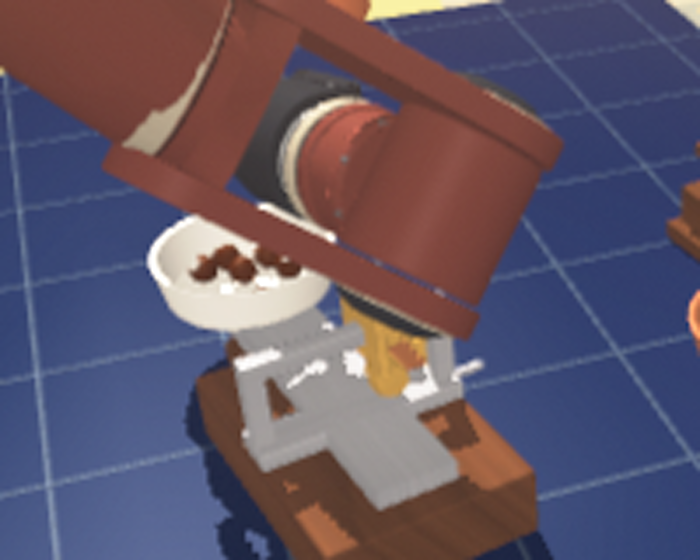

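View pics/w7.png

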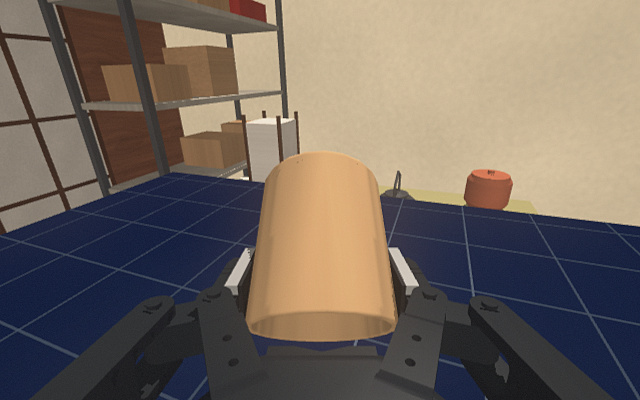

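The dish shows at least five nuts, at about (195–300, 265) in the crop. I'll raise the arm and roll back while still over the dish, then look into the cup.

Call:
move_arm(
  rows=[
    {"tx": 0.03, "ty": 0, "tz": 0, "ax": 0, "ay": 0, "az": 0, "jaw": 255},
    {"tx": 0.03, "ty": 0, "tz": 0, "ax": 0, "ay": -6, "az": 0, "jaw": 255},
    {"tx": 0, "ty": 0, "tz": 0, "ax": 0, "ay": -8.2, "az": 0, "jaw": 255},
    {"tx": 0, "ty": 0, "tz": 0, "ax": 0, "ay": -8.2, "az": 0, "jaw": 255},
    {"tx": 0, "ty": 0, "tz": 0, "ax": 0, "ay": -8.2, "az": 0, "jaw": 255},
    {"tx": 0, "ty": 0, "tz": 0, "ax": 0, "ay": -8.2, "az": 0, "jaw": 255},
    {"tx": 0, "ty": 0, "tz": 0, "ax": 0, "ay": -8.2, "az": 0, "jaw": 255},
    {"tx": 0, "ty": 0, "tz": 0, "ax": 0, "ay": -8.2, "az": 0, "jaw": 255},
    {"tx": 0, "ty": 0, "tz": 0, "ax": 0, "ay": -8.2, "az": 0, "jaw": 255},
    {"tx": 0, "ty": 0, "tz": 0, "ax": 0, "ay": -8.2, "az": 0, "jaw": 255},
    {"tx": 0, "ty": 0, "tz": 0, "ax": 0, "ay": -8.2, "az": 0, "jaw": 255},
    {"tx": 0, "ty": 0, "tz": 0, "ax": 0, "ay": -8.2, "az": 0, "jaw": 255},
  ],
)

```text
time: 9.3
tool_pos: [0.4307, 0.2622, 0.253]
tool_rot: [0.062, 0.572, 0.817, -0.038]
contact_force: [-0.8, -0.2, -1.5]
gripper_width: 0.716
```

```bash
python3 st.py
python3 - <<'E'
from g import *
import cv2
f=manip.grab_frame("side")["color"][:,:,::-1]
cv2.imwrite("pics/s8.png",cv2.resize(f[60:260,130:330],None,fx=3,fy=3,interpolation=cv2.INTER_CUBIC))
cv2.imwrite("pics/t8.png",manip.grab_frame("top")["color"][:,:,::-1])
d=np.load("grasp.npz"); R0=Ro.from_quat(d["q"]); P0=d["p"]+[0,0,.18]
planc(P0-.0235*R0.apply([0,0,1]),R0)
E
```

```text
[ 0.479 -0.235  1.851 -0.145  1.536  0.135] [0.4307 0.2622 0.253 ] 9.3 [-0.8 -0.2 -1.5] 0.716
[[-0.339  0.939  0.058]
 [ 0.93   0.344 -0.132]
 [-0.144  0.009 -0.99 ]]
n 13 c0 [0.4278 0.2677 0.2749] rot [ 20.5 -30.2  46.7]
{"tx": -0.036, "ty": -0.014, "tz": 0.008, "ax": 1.6, "ay": -2.3, "az": 3.6}
{"tx": -0.037, "ty": -0.012, "tz": 0.01, "ax": 1.6, "ay": -2.3, "az": 3.6}
{"tx": -0.037, "ty": -0.009, "tz": 0.011, "ax": 1.6, "ay": -2.3, "az": 3.6}
{"tx": -0.037, "ty": -0.007, "tz": 0.013, "ax": 1.6, "ay": -2.3, "az": 3.6}
{"tx": -0.037, "ty": -0.004, "tz": 0.015, "ax": 1.6, "ay": -2.3, "az": 3.6}
{"tx": -0.036, "ty": -0.002, "tz": 0.016, "ax": 1.6, "ay": -2.3, "az": 3.6}
{"tx": -0.036, "ty": 0.001, "tz": 0.018, "ax": 1.6, "ay": -2.3, "az": 3.6}
{"tx": -0.035, "ty": 0.004, "tz": 0.019, "ax": 1.6, "ay": -2.3, "az": 3.6}
{"tx": -0.033, "ty": 0.006, "tz": 0.02, "ax": 1.6, "ay": -2.3, "az": 3.6}
{"tx": -0.032, "ty": 0.009, "tz": 0.021, "ax": 1.6, "ay": -2.3, "az": 3.6}
{"tx": -0.031, "ty": 0.011, "tz": 0.022, "ax": 1.6, "ay": -2.3, "az": 3.6}
{"tx": -0.029, "ty": 0.014, "tz": 0.023, "ax": 1.6, "ay": -2.3, "az": 3.6}
{"tx": -0.027, "ty": 0.016, "tz": 0.024, "ax": 1.6, "ay": -2.3, "az": 3.6}
```

View pics/s8.png

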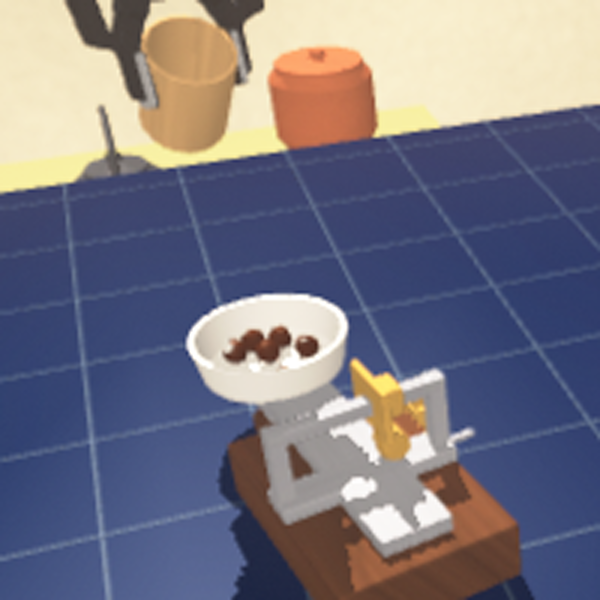

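View pics/t8.png

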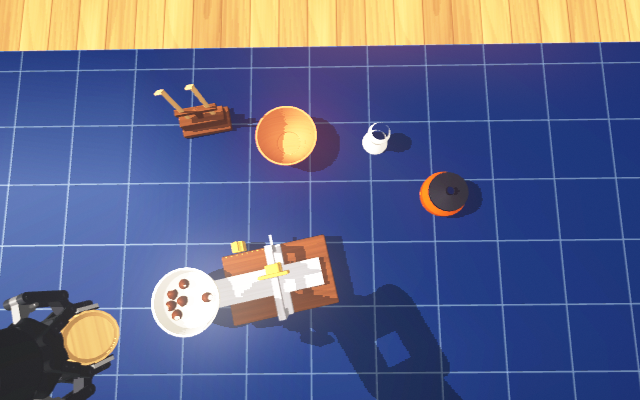

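The top view shows all six nuts in the dish, at (184,284), (172,295), (182,300), (170,305), (177,314) and (207,297). The cup is empty, so I'll take it back.

Call:
move_arm(
  rows=[
    {"tx": -0.036, "ty": -0.014, "tz": 0.008, "ax": 1.6, "ay": -2.3, "az": 3.6, "jaw": 255},
    {"tx": -0.037, "ty": -0.012, "tz": 0.01, "ax": 1.6, "ay": -2.3, "az": 3.6, "jaw": 255},
    {"tx": -0.037, "ty": -0.009, "tz": 0.011, "ax": 1.6, "ay": -2.3, "az": 3.6, "jaw": 255},
    {"tx": -0.037, "ty": -0.007, "tz": 0.013, "ax": 1.6, "ay": -2.3, "az": 3.6, "jaw": 255},
    {"tx": -0.037, "ty": -0.004, "tz": 0.015, "ax": 1.6, "ay": -2.3, "az": 3.6, "jaw": 255},
    {"tx": -0.036, "ty": -0.002, "tz": 0.016, "ax": 1.6, "ay": -2.3, "az": 3.6, "jaw": 255},
    {"tx": -0.036, "ty": 0.001, "tz": 0.018, "ax": 1.6, "ay": -2.3, "az": 3.6, "jaw": 255},
    {"tx": -0.035, "ty": 0.004, "tz": 0.019, "ax": 1.6, "ay": -2.3, "az": 3.6, "jaw": 255},
    {"tx": -0.033, "ty": 0.006, "tz": 0.02, "ax": 1.6, "ay": -2.3, "az": 3.6, "jaw": 255},
    {"tx": -0.032, "ty": 0.009, "tz": 0.021, "ax": 1.6, "ay": -2.3, "az": 3.6, "jaw": 255},
    {"tx": -0.031, "ty": 0.011, "tz": 0.022, "ax": 1.6, "ay": -2.3, "az": 3.6, "jaw": 255},
    {"tx": -0.029, "ty": 0.014, "tz": 0.023, "ax": 1.6, "ay": -2.3, "az": 3.6, "jaw": 255},
  ],
)

```text
time: 10.6
tool_pos: [0.4042, -0.227, 0.2173]
tool_rot: [0.155, 0.814, 0.488, -0.273]
contact_force: [0.5, 0.4, -1.3]
gripper_width: 0.721
```

Run:
```python
from g import *
d=np.load("grasp.npz"); R0=Ro.from_quat(d["q"]); P0=d["p"]+[0,0,.03]
planc(P0-.0235*R0.apply([0,0,1]),R0)
```

```text
n 4 c0 [ 0.411  -0.2148  0.2362] rot [-0.1 -3.3  2. ]
{"tx": 0.019, "ty": 0.006, "tz": 0.032, "ax": -0.0, "ay": -0.8, "az": 0.5}
{"tx": 0.02, "ty": 0.006, "tz": 0.032, "ax": -0.0, "ay": -0.8, "az": 0.5}
{"tx": 0.021, "ty": 0.006, "tz": 0.032, "ax": -0.0, "ay": -0.8, "az": 0.5}
{"tx": 0.021, "ty": 0.006, "tz": 0.031, "ax": -0.0, "ay": -0.8, "az": 0.5}
```

Call:
move_arm(
  rows=[
    {"tx": 0.019, "ty": 0.006, "tz": 0.032, "ax": 0, "ay": -0.8, "az": 0.5, "jaw": 255},
    {"tx": 0.02, "ty": 0.006, "tz": 0.032, "ax": 0, "ay": -0.8, "az": 0.5, "jaw": 255},
    {"tx": 0.021, "ty": 0.006, "tz": 0.032, "ax": 0, "ay": -0.8, "az": 0.5, "jaw": 255},
    {"tx": 0.021, "ty": 0.006, "tz": 0.031, "ax": 0, "ay": -0.8, "az": 0.5, "jaw": 255},
    {"tx": 0, "ty": 0, "tz": 0, "ax": 0, "ay": 0, "az": 0, "jaw": 255},
  ],
)

```text
time: 11.1
tool_pos: [0.4149, -0.2582, 0.0636]
tool_rot: [0.169, 0.822, 0.46, -0.289]
contact_force: [-0.2, 0.3, -1.8]
gripper_width: 0.722
```

Run:
```python
from g import *
d=np.load("grasp.npz"); R0=Ro.from_quat(d["q"]); P0=d["p"]+[0,0,.002]
planc(P0-.0235*R0.apply([0,0,1]),R0,n=3)
import cv2
f=manip.grab_frame("side")["color"][:,:,::-1]
cv2.imwrite("pics/s9.png",cv2.resize(f[200:400,160:360],None,fx=3,fy=3,interpolation=cv2.INTER_CUBIC))
```

```text
n 3 c0 [ 0.4224 -0.2454  0.0819] rot [-0.7 -0.8 -1.2]
{"tx": 0.007, "ty": -0.001, "tz": 0.005, "ax": -0.2, "ay": -0.3, "az": -0.4}
{"tx": 0.007, "ty": -0.001, "tz": 0.005, "ax": -0.2, "ay": -0.3, "az": -0.4}
{"tx": 0.007, "ty": -0.001, "tz": 0.005, "ax": -0.2, "ay": -0.3, "az": -0.4}
```

View pics/s9.png

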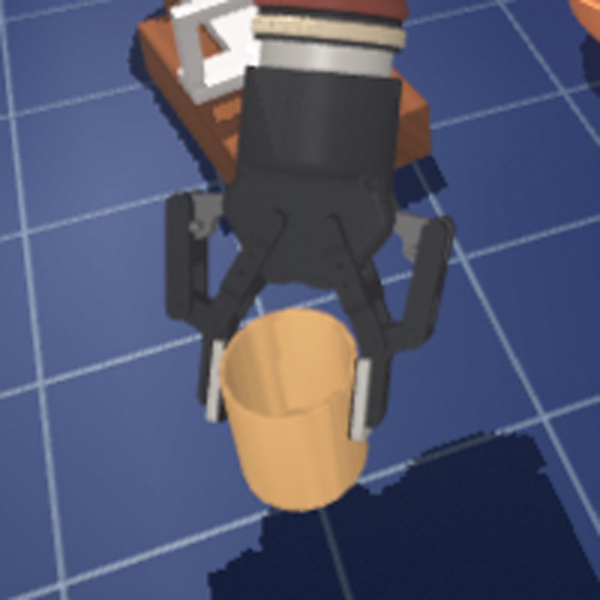

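Call:
move_arm(
  rows=[
    {"tx": 0.007, "ty": -0.001, "tz": 0.005, "ax": -0.2, "ay": -0.3, "az": -0.4, "jaw": 255},
    {"tx": 0.007, "ty": -0.001, "tz": 0.005, "ax": -0.2, "ay": -0.3, "az": -0.4, "jaw": 255},
    {"tx": 0.006, "ty": -0.001, "tz": 0.005, "ax": -0.2, "ay": -0.3, "az": -0.4, "jaw": 255},
    {"tx": 0, "ty": 0, "tz": 0, "ax": 0, "ay": 0, "az": 0, "jaw": 255},
  ],
)

```text
time: 11.55
tool_pos: [0.421, -0.2537, 0.0479]
tool_rot: [0.18, 0.816, 0.467, -0.29]
contact_force: [-0.9, 0.2, -0.5]
gripper_width: 0.72
```

```bash
python3 st.py
python3 - <<'E'
from g import *
d=np.load("grasp.npz"); R0=Ro.from_quat(d["q"]); P0=d["p"]
planc(P0-.0235*R0.apply([0,0,1]),R0)
E
```

```text
[-0.332  0.093  2.027 -0.73   1.253  0.519] [ 0.421  -0.2537  0.0479] 11.55 [-0.9  0.2 -0.5] 0.72
[[ 0.395  0.867 -0.304]
 [ 0.657 -0.498 -0.565]
 [-0.641  0.023 -0.767]]
n 1 c0 [ 0.4281 -0.2404  0.0659] rot [ 0.6  0.  -0.6]
{"tx": 0.008, "ty": -0.005, "tz": 0.007, "ax": 0.6, "ay": 0.0, "az": -0.6}
```

Call:
move_arm(
  rows=[
    {"tx": 0.004, "ty": -0.001, "tz": 0.003, "ax": 0.3, "ay": 0, "az": -0.3, "jaw": 255},
    {"tx": 0.003, "ty": 0, "tz": 0.003, "ax": 0.3, "ay": 0, "az": -0.3, "jaw": 255},
    {"tx": 0, "ty": 0, "tz": 0, "ax": 0, "ay": 0, "az": 0, "jaw": 255},
  ],
)

```text
time: 11.85
tool_pos: [0.4225, -0.2517, 0.0399]
tool_rot: [0.176, 0.814, 0.47, -0.292]
contact_force: [0.4, 0.9, -1.9]
gripper_width: 0.719
```

```bash
python3 st.py
```

```text
[-0.328  0.115  2.021 -0.727  1.251  0.52 ] [ 0.4225 -0.2517  0.0399] 11.85 [ 0.4  0.9 -1.9] 0.719
[[ 0.387  0.868 -0.311]
 [ 0.663 -0.496 -0.561]
 [-0.641  0.011 -0.767]]
```

Call:
move_arm(
  rows=[
    {"tx": 0.002, "ty": 0, "tz": 0.002, "ax": 0, "ay": 0, "az": 0, "jaw": 255},
    {"tx": 0.001, "ty": 0, "tz": 0.001, "ax": 0, "ay": 0, "az": 0, "jaw": 255},
    {"tx": 0, "ty": 0, "tz": 0, "ax": 0, "ay": 0, "az": 0, "jaw": 255},
  ],
)

```text
time: 12.15
tool_pos: [0.4236, -0.252, 0.0374]
tool_rot: [0.176, 0.814, 0.47, -0.293]
contact_force: [0.7, 0.3, -1.9]
gripper_width: 0.715
```

```bash
python3 st.py
```

```text
[-0.327  0.123  2.018 -0.73   1.248  0.527] [ 0.4236 -0.252   0.0374] 12.15 [ 0.7  0.3 -1.9] 0.715
[[ 0.387  0.868 -0.312]
 [ 0.661 -0.497 -0.562]
 [-0.643  0.012 -0.766]]
```

Call:
move_arm(
  rows=[
    {"tx": 0.001, "ty": 0, "tz": 0.001, "ax": 0, "ay": 0, "az": 0, "jaw": 255},
    {"tx": 0, "ty": 0, "tz": 0, "ax": 0, "ay": 0, "az": 0, "jaw": 255},
  ],
)

```text
time: 12.35
tool_pos: [0.4239, -0.2523, 0.0373]
tool_rot: [0.177, 0.814, 0.469, -0.294]
contact_force: [0.2, 0.1, -1.7]
gripper_width: 0.72
```

```bash
python3 st.py
python3 - <<'E'
from pl import *
import cv2
f=manip.grab_frame("wrist")["color"][:,:,::-1]
cv2.imwrite("pics/w9.png",f)
E
```

```text
[-0.327  0.125  2.016 -0.732  1.249  0.529] [ 0.4239 -0.2523  0.0373] 12.35 [ 0.2  0.1 -1.7] 0.72
[[ 0.387  0.867 -0.313]
 [ 0.66  -0.497 -0.563]
 [-0.644  0.012 -0.765]]
```

View pics/w9.png

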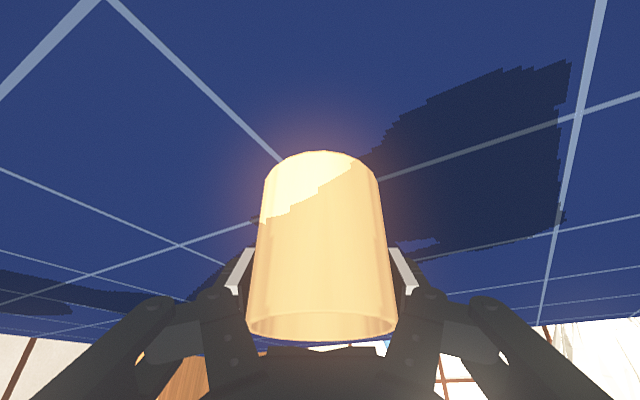

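Call:
move_arm(
  rows=[
    {"tx": 0, "ty": 0, "tz": 0, "ax": 0, "ay": 0, "az": 0, "jaw": 180},
    {"tx": 0, "ty": 0, "tz": 0, "ax": 0, "ay": 0, "az": 0, "jaw": 0},
    {"tx": 0, "ty": 0, "tz": 0, "ax": 0, "ay": 0, "az": 0, "jaw": 0},
    {"tx": 0, "ty": 0, "tz": 0, "ax": 0, "ay": 0, "az": 0, "jaw": 0},
    {"tx": 0, "ty": 0, "tz": 0, "ax": 0, "ay": 0, "az": 0, "jaw": 0},
    {"tx": 0, "ty": 0, "tz": -0.02, "ax": 0, "ay": 0, "az": 0, "jaw": 0},
    {"tx": 0, "ty": 0, "tz": -0.04, "ax": 0, "ay": 0, "az": 0, "jaw": 0},
    {"tx": 0, "ty": 0, "tz": -0.045, "ax": 0, "ay": 0, "az": 0, "jaw": 0},
    {"tx": -0.02, "ty": 0, "tz": -0.04, "ax": 0, "ay": 0, "az": 0, "jaw": 0},
    {"tx": -0.03, "ty": 0, "tz": -0.03, "ax": 0, "ay": 0, "az": 0, "jaw": 0},
  ],
)

```text
time: 13.4
tool_pos: [0.4554, -0.1835, 0.1998]
tool_rot: [0.17, 0.812, 0.471, -0.299]
contact_force: [1.1, -0.6, -0.2]
gripper_width: 0.998
```

```bash
python3 st.py
python3 - <<'E'
from h import *
from plant import manip
for n in("side","top"):
    f=manip.grab_frame(n); pickle.dump(f,open(n+"1.pkl","wb")); cv2.imwrite(f"pics/{n}10.png",f["color"][:,:,::-1])
E
```

```text
[-0.186 -0.052  1.885 -0.655  1.582  0.419] [ 0.4554 -0.1835  0.1998] 13.4 [ 1.1 -0.6 -0.2] 0.998
[[ 0.377  0.867 -0.326]
 [ 0.663 -0.498 -0.558]
 [-0.646 -0.006 -0.763]]
```

View pics/side10.png

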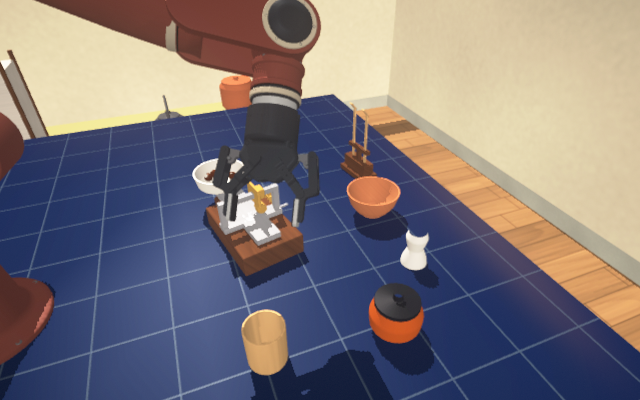

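View pics/top10.png

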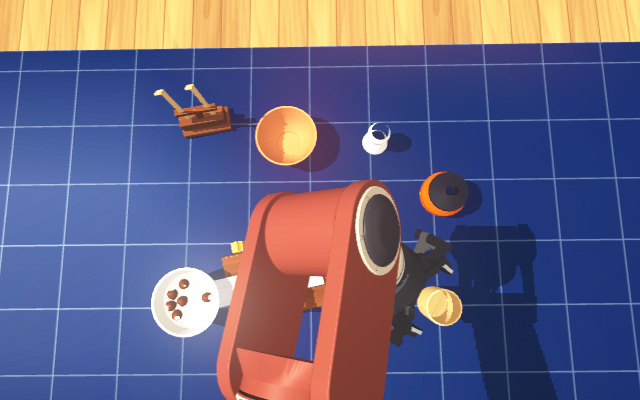

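The cup stands upright and empty at about (440,305) in the top view, and the other objects haven't moved. Next I'll hover over the bar grip point with the jaws along stand y.

```bash
cat > b.py <<'E'
from pl import *
s=np.load("stand.npy"); ex=np.array([np.cos(s[2]),np.sin(s[2]),0]); ey=np.array([-np.sin(s[2]),np.cos(s[2]),0]); O=np.array([s[0],s[1],0])
Rb=Ryz(-ey,[0,0,-1])
def W(x,y,z): return O+x*ex+y*ey+[0,0,z]
def Sf(X): d=np.asarray(X)-O; return np.array([d@ex,d@ey,d[2]])
E
python3 - <<'E'
from b import *
H=W(-.027,0,.18); planc(H,Rb,off=0)
from h import *
T=F("top0"); c1=lambda u:crop(u,(145,222),4)
for a in ((452,232),(577,205)): print("plate front edge top?",Sf(ray(T,c1(a),.127)))
for a in ((480,180),(545,165)): print("cam?",Sf(ray(T,c1(a),.12)))
E
```

```text
n 8 c0 [ 0.4585 -0.1854  0.2057] rot [17.2 37.5 46. ]
{"tx": 0.021, "ty": -0.015, "tz": -0.014, "ax": 2.2, "ay": 4.7, "az": 5.7}
{"tx": 0.021, "ty": -0.018, "tz": -0.012, "ax": 2.2, "ay": 4.7, "az": 5.7}
{"tx": 0.02, "ty": -0.02, "tz": -0.009, "ax": 2.2, "ay": 4.7, "az": 5.7}
{"tx": 0.018, "ty": -0.022, "tz": -0.007, "ax": 2.2, "ay": 4.7, "az": 5.7}
{"tx": 0.016, "ty": -0.024, "tz": -0.005, "ax": 2.2, "ay": 4.7, "az": 5.7}
{"tx": 0.014, "ty": -0.026, "tz": -0.002, "ax": 2.2, "ay": 4.7, "az": 5.7}
{"tx": 0.012, "ty": -0.027, "tz": -0.0, "ax": 2.2, "ay": 4.7, "az": 5.7}
{"tx": 0.009, "ty": -0.028, "tz": 0.002, "ax": 2.2, "ay": 4.7, "az": 5.7}
plate front edge top? [0.01036014 0.02528485 0.127     ]
plate front edge top? [ 0.00990834 -0.02780436  0.127     ]
cam? [0.02873689 0.01080483 0.12      ]
cam? [ 0.0289067  -0.01730078  0.12      ]
```

Call:
move_arm(
  rows=[
    {"tx": 0.021, "ty": -0.015, "tz": -0.018, "ax": 2.2, "ay": 4.7, "az": 5.7, "jaw": 0},
    {"tx": 0.021, "ty": -0.018, "tz": -0.014, "ax": 2.2, "ay": 4.7, "az": 5.7, "jaw": 0},
    {"tx": 0.02, "ty": -0.02, "tz": -0.01, "ax": 2.2, "ay": 4.7, "az": 5.7, "jaw": 0},
    {"tx": 0.018, "ty": -0.022, "tz": -0.007, "ax": 2.2, "ay": 4.7, "az": 5.7, "jaw": 0},
    {"tx": 0.016, "ty": -0.024, "tz": -0.005, "ax": 2.2, "ay": 4.7, "az": 5.7, "jaw": 0},
    {"tx": 0.014, "ty": -0.026, "tz": -0.002, "ax": 2.2, "ay": 4.7, "az": 5.7, "jaw": 0},
    {"tx": 0.012, "ty": -0.027, "tz": 0, "ax": 2.2, "ay": 4.7, "az": 5.7, "jaw": 0},
    {"tx": 0.009, "ty": -0.028, "tz": 0.002, "ax": 2.2, "ay": 4.7, "az": 5.7, "jaw": 0},
    {"tx": 0, "ty": 0, "tz": 0, "ax": 0, "ay": 0, "az": 0, "jaw": 0},
  ],
)

```text
time: 14.4
tool_pos: [0.4607, 0.0619, 0.1835]
tool_rot: [-0.012, 0.996, 0.086, 0.009]
contact_force: [0.1, 0.2, -0.2]
gripper_width: 1.0
```

```bash
python3 st.py
python3 - <<'E'
from b import *
from h import *
H=W(-.027,0,.18); planc(H,Rb,off=0)
f=manip.grab_frame("wrist"); pickle.dump(f,open("wrist1.pkl","wb")); cv2.imwrite("pics/w11.png",f["color"][:,:,::-1])
E
```

```text
[-0.043 -0.327  2.036  0.027  1.419  1.352] [0.4607 0.0619 0.1835] 14.4 [ 0.1  0.2 -0.2] 1.0
[[ 0.985  0.172  0.015]
 [ 0.171 -0.985  0.026]
 [ 0.019 -0.023 -1.   ]]
n 1 c0 [0.4607 0.0619 0.1835] rot [-1.3 -1.1 -2. ]
{"tx": -0.008, "ty": 0.01, "tz": 0.003, "ax": -1.3, "ay": -1.1, "az": -2.0}
```

View pics/w11.png

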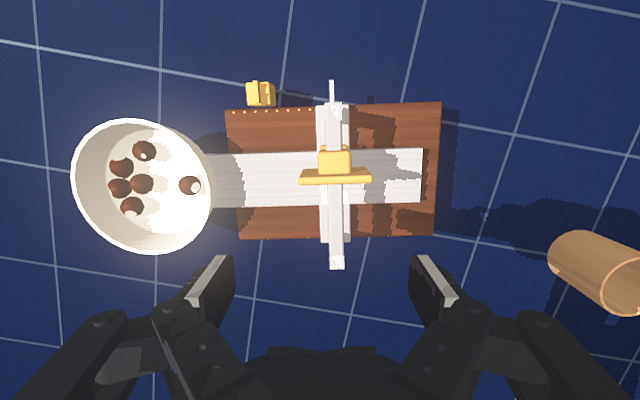

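The wrist view shows the bar running from (332,82) to (337,268), the rider at (261,95), and the plate at (335,177). I'll refine the stand pose from an enlarged crop.

Run:
```python
import cv2
i=cv2.imread("pics/w11.png")
cv2.imwrite("pics/c5.png",cv2.resize(i[70:170,220:350],None,fx=6,fy=6,interpolation=cv2.INTER_CUBIC))
cv2.imwrite("pics/c6.png",cv2.resize(i[130:280,290:450],None,fx=4,fy=4,interpolation=cv2.INTER_CUBIC))
```

```text
(no output)
```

View pics/c5.png

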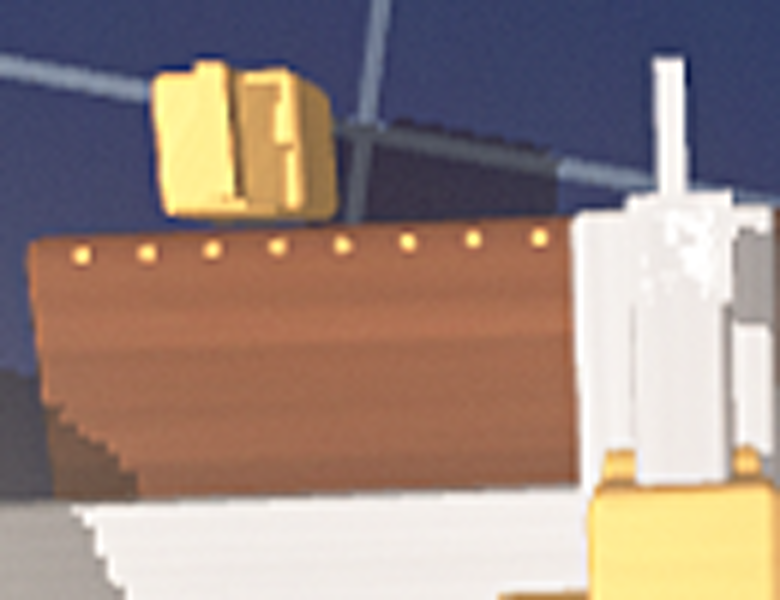

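View pics/c6.png

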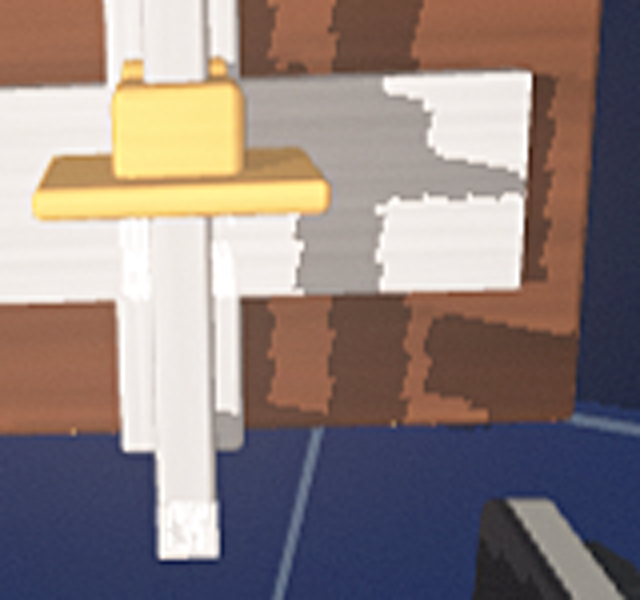

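Run:
```python
import cv2
i=cv2.imread("pics/top0.png")
cv2.imwrite("pics/c7.png",cv2.resize(i[230:262,222:282],None,fx=12,fy=12,interpolation=cv2.INTER_CUBIC))
i=cv2.imread("pics/side0.png")
cv2.imwrite("pics/c8.png",cv2.resize(i[175:235,240:300],None,fx=10,fy=10,interpolation=cv2.INTER_CUBIC))
```

```text
(no output)
```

View pics/c7.png

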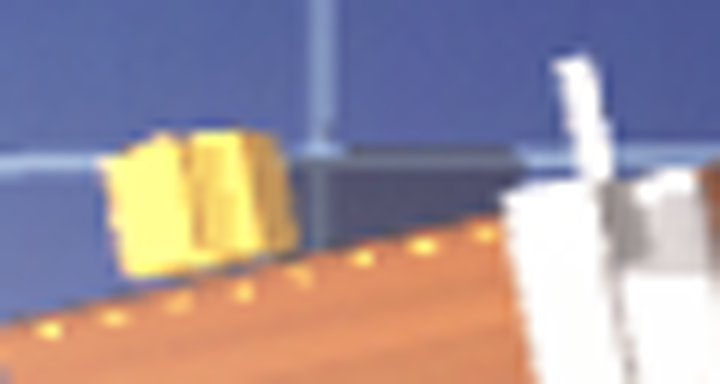

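View pics/c8.png

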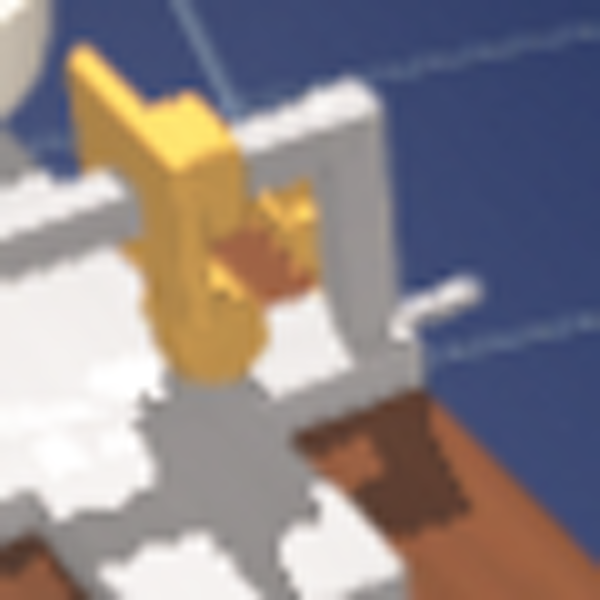

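Run:
```python
from h import *
T=F("top0");S=F("side0");V=F("wrist1")
c5=lambda u:crop(u,(220,70),6);c6=lambda u:crop(u,(290,130),4)
c1=lambda u:crop(u,(145,222),4); c3=lambda u:crop(u,(180,150),4.5); c7=lambda u:crop(u,(222,230),12)
def Wp(p,q):
    c,s=np.cos(p[2]),np.sin(p[2]); return np.array([p[0]+c*q[0]-s*q[1],p[1]+s*q[0]+c*q[1],q[2]])
def Sf(p,X):
    c,s=np.cos(p[2]),np.sin(p[2]);d=X-[p[0],p[1],0];return np.array([c*d[0]+s*d[1],-s*d[0]+c*d[1],d[2]])
ow=[(V,c5((30,242)),(.065,.1,.045)),(V,[441.5,102],(.065,-.1,.045)),(V,[240,240],(-.065,.1,.045)),(V,c6((572,418)),(-.065,-.1,.045)),
 (V,c5((669,60)),(.085,0,.055)),(V,c6((189,558)),(-.064,0,.111)),(V,c6((189,505)),(-.052,0,.111))]
ow=ow[:5]+ow[5:6]
r=least_squares(lambda p:np.concatenate([proj(f,Wp(p,q))-u for f,u,q in ow]),[.48,.056,.2]);pw=r.x
print("wrist fit",pw,r.fun.reshape(-1,2).round(1).tolist()); np.save("standw.npy",pw)
pt=np.load("stand.npy")
for z in (.05,.055,.06,.065):
    print(z,"wrist outer",Sf(pw,ray(V,c5((211,63)),z)).round(4),"inner",Sf(pw,ray(V,c5((222,200)),z)).round(4),"top outer",Sf(pt,ray(T,c7((180,135)),z)).round(4),Sf(pt,ray(T,c7((190,253)),z)).round(4))
print("idx wrist",Sf(pw,ray(V,c5((669,60)),.055)),Sf(pw,ray(V,c5((671,185)),.055)),"top",Sf(pt,ray(T,c7((577,58)),.055)))
print("plate face", [Sf(pw,ray(V,c6(u),.127)).round(4) for u in ((40,190),(325,183),(40,215),(325,210))])
```

```text
wrist fit [0.48046257 0.05639233 0.21008829] [[-1.9, -0.4], [1.8, -1.3], [-1.3, 0.8], [1.1, 1.7], [0.1, 0.5], [0.1, -0.4]]
0.05 wrist outer [0.0883 0.0668 0.05  ] inner [0.0693 0.0671 0.05  ] top outer [0.0874 0.0643 0.05  ] [0.069  0.0662 0.05  ]
0.055 wrist outer [0.0876 0.0657 0.055 ] inner [0.069  0.0659 0.055 ] top outer [0.087  0.0632 0.055 ] [0.0687 0.0651 0.055 ]
0.06 wrist outer [0.087  0.0646 0.06  ] inner [0.0687 0.0648 0.06  ] top outer [0.0866 0.0621 0.06  ] [0.0684 0.064  0.06  ]
0.065 wrist outer [0.0864 0.0634 0.065 ] inner [0.0684 0.0636 0.065 ] top outer [0.0862 0.0611 0.065 ] [0.0681 0.0629 0.065 ]
idx wrist [8.54321875e-02 6.03406793e-05 5.50000000e-02] [0.06854878 0.00024579 0.055     ] top [0.08526662 0.0001277  0.055     ]
plate face [array([0.0154, 0.0244, 0.127 ]), array([ 0.015 , -0.0245,  0.127 ]), array([0.011 , 0.0247, 0.127 ]), array([ 0.0102, -0.0246,  0.127 ])]
```

Run:
```python
import numpy as np
np.save("stand.npy",[.4808,.0565,.209])
from b import *
planc(W(-.027,0,.15),Rb,off=0)
```

```text
n 1 c0 [0.4613 0.0609 0.1838] rot [-1.2 -1.1 -2. ]
{"tx": -0.009, "ty": 0.009, "tz": 0.033, "ax": -1.2, "ay": -1.1, "az": -2.0}
```

Call:
move_arm(
  rows=[
    {"tx": -0.009, "ty": 0.009, "tz": 0.01, "ax": -1.2, "ay": -1.1, "az": -2, "jaw": 0},
    {"tx": 0, "ty": 0, "tz": 0.02, "ax": 0, "ay": 0, "az": 0, "jaw": 0},
    {"tx": 0, "ty": 0, "tz": 0, "ax": 0, "ay": 0, "az": 0, "jaw": 0},
  ],
)

```text
time: 14.75
tool_pos: [0.4544, 0.0481, 0.1528]
tool_rot: [0.003, 0.994, 0.106, -0.002]
contact_force: [-0.5, 0.6, -0.2]
gripper_width: 0.997
```

Run:
```python
from b import *
planc(W(-.027,0,.085),Rb,off=0)
import cv2
cv2.imwrite("pics/w12.png",manip.grab_frame("wrist")["color"][:,:,::-1])
```

```text
n 2 c0 [0.4544 0.0481 0.1528] rot [0.3 0.2 0.2]
{"tx": 0.0, "ty": -0.002, "tz": 0.034, "ax": 0.1, "ay": 0.1, "az": 0.1}
{"tx": 0.0, "ty": -0.001, "tz": 0.034, "ax": 0.1, "ay": 0.1, "az": 0.1}
```

View pics/w12.png

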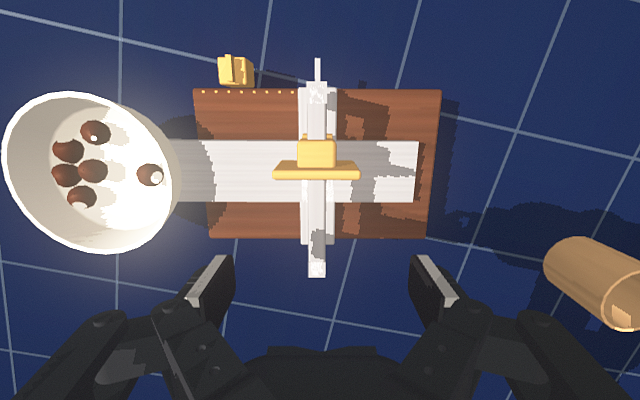

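The bar is now centred between the fingers at column 317. I'll descend.

Call:
move_arm(
  rows=[
    {"tx": 0, "ty": -0.002, "tz": 0.03, "ax": 0.3, "ay": 0.2, "az": 0.2, "jaw": 0},
    {"tx": 0, "ty": 0, "tz": 0.025, "ax": 0, "ay": 0, "az": 0, "jaw": 0},
    {"tx": 0, "ty": 0, "tz": 0.012, "ax": 0, "ay": 0, "az": 0, "jaw": 0},
    {"tx": 0, "ty": 0, "tz": 0, "ax": 0, "ay": 0, "az": 0, "jaw": 0},
  ],
)

```text
time: 15.2
tool_pos: [0.4598, 0.0478, 0.0906]
tool_rot: [0.001, 0.994, 0.105, 0.004]
contact_force: [-1.1, -0.0, 0.2]
gripper_width: 1.0
```

Run:
```python
from b import *
planc(W(-.027,0,.085),Rb,off=0)
print(Sf(cur()[0]))
import cv2
cv2.imwrite("pics/w13.png",manip.grab_frame("wrist")["color"][:,:,::-1])
cv2.imwrite("pics/s13.png",manip.grab_frame("side")["color"][:,:,::-1][100:300,150:400])
```

```text
n 1 c0 [0.4598 0.0478 0.0906] rot [ 0.2 -0.5  0. ]
{"tx": -0.005, "ty": -0.004, "tz": 0.006, "ax": 0.2, "ay": -0.5, "az": 0.0}
[-0.02232352 -0.00411403  0.09063958]
```

View pics/w13.png

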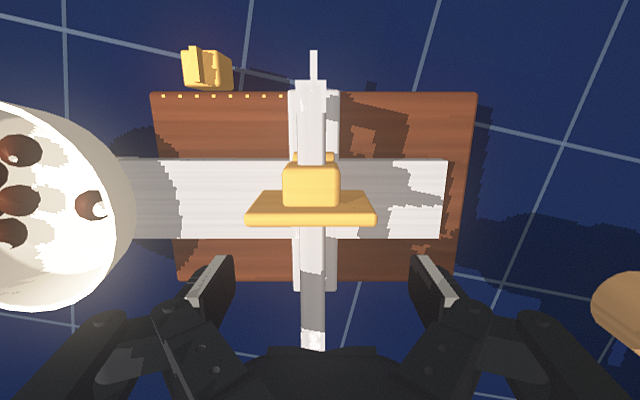

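View pics/s13.png

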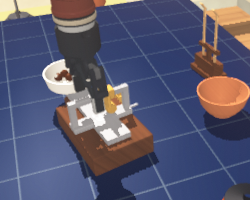

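Call:
move_arm(
  rows=[
    {"tx": -0.005, "ty": -0.004, "tz": 0.006, "ax": 0.2, "ay": -0.5, "az": 0, "jaw": 0},
    {"tx": 0, "ty": 0, "tz": 0, "ax": 0, "ay": 0, "az": 0, "jaw": 0},
  ],
)

```text
time: 15.5
tool_pos: [0.4569, 0.0508, 0.0888]
tool_rot: [0.001, 0.994, 0.105, 0.003]
contact_force: [-0.1, -0.0, -0.8]
gripper_width: 0.999
```

Run:
```python
from b import *
planc(W(-.027,0,.085),Rb,off=0)
print(Sf(cur()[0]))
```

```text
n 1 c0 [0.4569 0.0508 0.0888] rot [ 0.1 -0.3  0.1]
{"tx": -0.002, "ty": -0.001, "tz": 0.004, "ax": 0.1, "ay": -0.3, "az": 0.1}
[-0.02455937 -0.0006213   0.08876294]
```

Call:
move_arm(
  rows=[
    {"tx": -0.003, "ty": -0.001, "tz": 0.005, "ax": 0.1, "ay": -0.3, "az": 0.1, "jaw": 100},
    {"tx": 0, "ty": 0, "tz": 0, "ax": 0, "ay": 0, "az": 0, "jaw": 255},
    {"tx": 0, "ty": 0, "tz": 0, "ax": 0, "ay": 0, "az": 0, "jaw": 255},
    {"tx": 0, "ty": 0, "tz": 0, "ax": 0, "ay": 0, "az": 0, "jaw": 255},
    {"tx": 0, "ty": 0, "tz": 0, "ax": 0, "ay": 0, "az": 0, "jaw": 255},
    {"tx": 0, "ty": 0, "tz": 0, "ax": 0, "ay": 0, "az": 0, "jaw": 255},
    {"tx": 0, "ty": 0, "tz": 0, "ax": 0, "ay": 0, "az": 0, "jaw": 255},
  ],
)

```text
time: 16.2
tool_pos: [0.4547, 0.0513, 0.0855]
tool_rot: [0.0, 0.995, 0.104, 0.002]
contact_force: [0.7, -0.3, 0.2]
gripper_width: 0.132
```

```bash
python3 st.py
python3 - <<'E'
from b import *
print(Sf(cur()[0]))
import cv2
cv2.imwrite("pics/w14.png",manip.grab_frame("wrist")["color"][:,:,::-1])
E
```

```text
[-0.051 -0.225  2.127 -0.     1.236  1.312] [0.4547 0.0513 0.0855] 16.2 [ 0.7 -0.3  0.2] 0.132
[[ 0.978  0.207  0.004]
 [ 0.207 -0.978 -0.   ]
 [ 0.004  0.001 -1.   ]]
[-0.02662882  0.00032408  0.08547143]
```

View pics/w14.png

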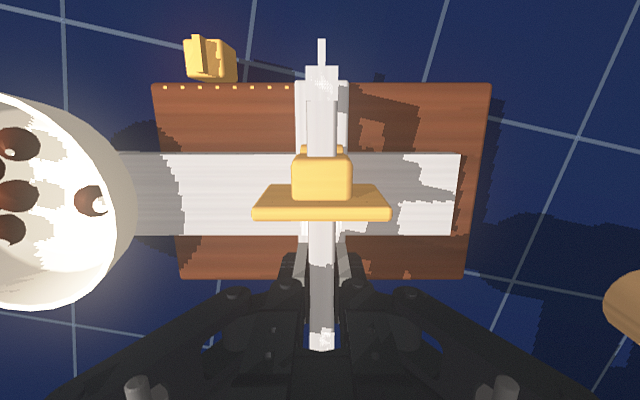

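Call:
move_arm(
  rows=[
    {"tx": 0, "ty": -0.004, "tz": 0, "ax": 0, "ay": 0, "az": 0, "jaw": 255},
    {"tx": 0, "ty": -0.007, "tz": 0, "ax": 0, "ay": 0, "az": 0, "jaw": 255},
    {"tx": 0, "ty": -0.007, "tz": 0, "ax": 0, "ay": 0, "az": 0, "jaw": 255},
    {"tx": 0, "ty": -0.007, "tz": 0, "ax": 0, "ay": 0, "az": 0, "jaw": 255},
    {"tx": 0, "ty": -0.007, "tz": 0, "ax": 0, "ay": 0, "az": 0, "jaw": 255},
    {"tx": 0, "ty": -0.007, "tz": 0, "ax": 0, "ay": 0, "az": 0, "jaw": 255},
    {"tx": 0, "ty": -0.007, "tz": 0, "ax": 0, "ay": 0, "az": 0, "jaw": 255},
    {"tx": 0, "ty": -0.004, "tz": 0, "ax": 0, "ay": 0, "az": 0, "jaw": 255},
    {"tx": 0, "ty": 0, "tz": 0, "ax": 0, "ay": 0, "az": 0, "jaw": 255},
  ],
)

```text
time: 17.15
tool_pos: [0.4438, 0.1025, 0.0855]
tool_rot: [0.003, 0.994, 0.105, 0.002]
contact_force: [0.7, -4.8, 0.2]
gripper_width: 0.126
```

```bash
python3 st.py
python3 - <<'E'
from b import *
print(Sf(cur()[0]))
from h import *
f=manip.grab_frame("wrist"); pickle.dump(f,open("wrist2.pkl","wb"));cv2.imwrite("pics/w15.png",f["color"][:,:,::-1])
E
```

```text
[ 0.067 -0.231  2.132 -0.007  1.236  1.431] [0.4438 0.1025 0.0855] 17.15 [ 0.7 -4.8  0.2] 0.126
[[ 0.978  0.208  0.005]
 [ 0.208 -0.978 -0.006]
 [ 0.004  0.007 -1.   ]]
[-0.02662654  0.05266976  0.08545577]
```

View pics/w15.png

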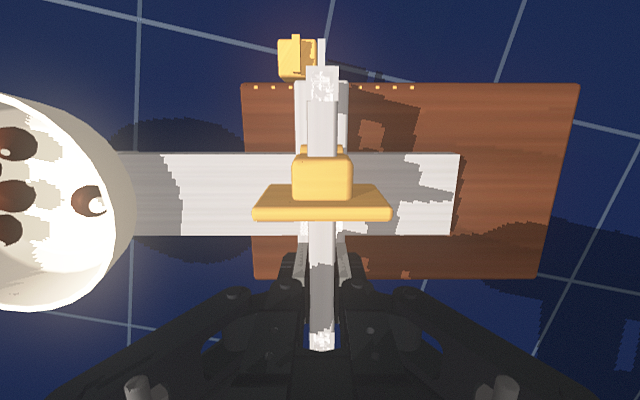

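Run:
```python
import cv2
i=cv2.imread("pics/w15.png")
cv2.imwrite("pics/c9.png",cv2.resize(i[25:95,265:345],None,fx=9,fy=9,interpolation=cv2.INTER_CUBIC))
```

```text
(no output)
```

View pics/c9.png

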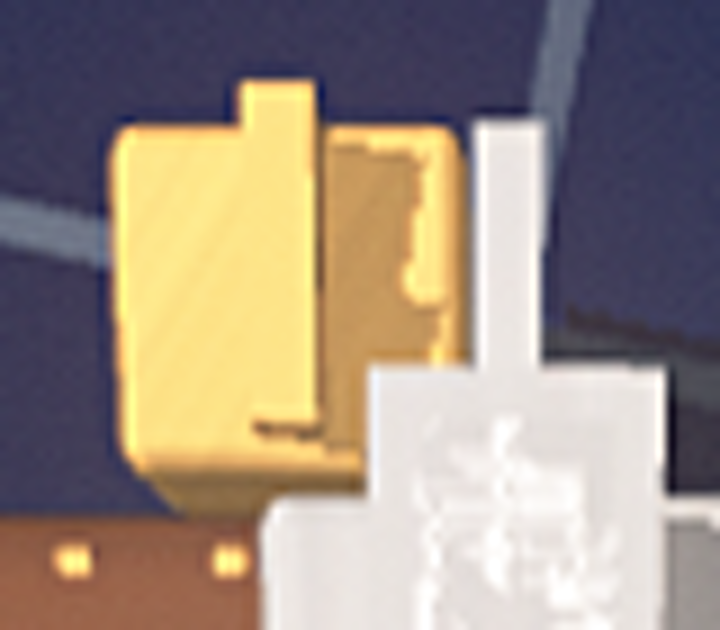

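Call:
move_arm(
  rows=[
    {"tx": 0, "ty": -0.005, "tz": 0, "ax": 0, "ay": 0, "az": 0, "jaw": 255},
    {"tx": 0, "ty": -0.005, "tz": 0, "ax": 0, "ay": 0, "az": 0, "jaw": 255},
    {"tx": 0, "ty": -0.001, "tz": 0, "ax": 0, "ay": 0, "az": 0, "jaw": 255},
    {"tx": 0, "ty": 0, "tz": 0, "ax": 0, "ay": 0, "az": 0, "jaw": 255},
  ],
)

```text
time: 17.6
tool_pos: [0.4417, 0.1125, 0.0854]
tool_rot: [0.004, 0.995, 0.104, 0.002]
contact_force: [0.2, -4.5, 0.6]
gripper_width: 0.127
```

```bash
python3 st.py
python3 - <<'E'
from b import *
print(Sf(cur()[0]))
from h import *
f=manip.grab_frame("wrist"); pickle.dump(f,open("wrist3.pkl","wb"));cv2.imwrite("pics/w16.png",f["color"][:,:,::-1])
cv2.imwrite("pics/c10.png",cv2.resize(f["color"][20:95,280:360,::-1],None,fx=8,fy=8,interpolation=cv2.INTER_CUBIC))
E
```

```text
[ 0.091 -0.229  2.131 -0.009  1.236  1.456] [0.4417 0.1125 0.0854] 17.6 [ 0.2 -4.5  0.6] 0.127
[[ 0.978  0.207  0.005]
 [ 0.207 -0.978 -0.008]
 [ 0.003  0.009 -1.   ]]
[-0.02662211  0.06293114  0.08544937]
```

View pics/c10.png

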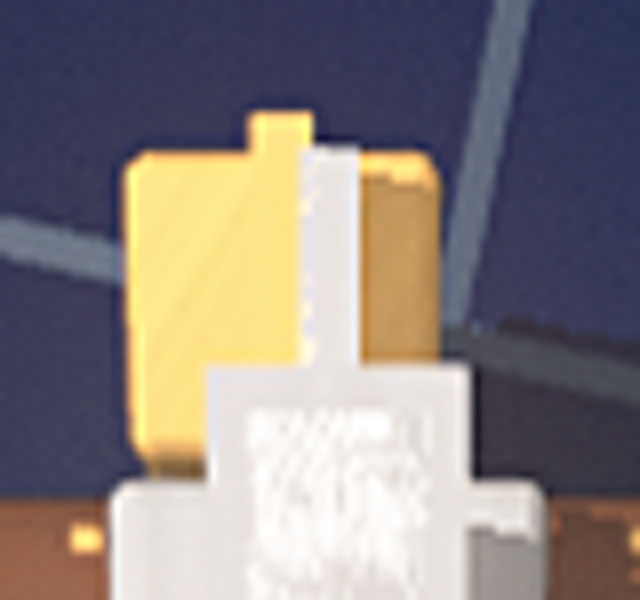

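Call:
move_arm(
  rows=[
    {"tx": 0, "ty": -0.003, "tz": 0, "ax": 0, "ay": 0, "az": 0, "jaw": 255},
    {"tx": 0, "ty": -0.001, "tz": 0, "ax": 0, "ay": 0, "az": 0, "jaw": 255},
    {"tx": 0, "ty": 0, "tz": 0, "ax": 0, "ay": 0, "az": 0, "jaw": 255},
  ],
)

```text
time: 17.95
tool_pos: [0.441, 0.1158, 0.0855]
tool_rot: [0.005, 0.995, 0.104, 0.002]
contact_force: [0.9, -5.2, 0.5]
gripper_width: 0.128
```

```bash
cat > look.py <<'E'
import sys
from b import *
from h import *
s=manip.state();print(Sf(cur()[0]).round(4),s["contact_force"].round(1),round(s["gripper_width"],3),s["time"],"yawerr",((cur()[1].inv()*Rb).as_rotvec(degrees=True)).round(2))
f=manip.grab_frame("wrist"); n=sys.argv[1]; pickle.dump(f,open(f"{n}.pkl","wb"));cv2.imwrite(f"pics/{n}.png",f["color"][:,:,::-1])
cv2.imwrite(f"pics/{n}c.png",cv2.resize(f["color"][20:95,280:360,::-1],None,fx=8,fy=8,interpolation=cv2.INTER_CUBIC))
E
python3 look.py w17
```

```text
[-0.0266  0.0662  0.0855] [ 0.9 -5.2  0.5] 0.128 17.95 yawerr [ 0.55 -0.18 -0.06]
```

View pics/w17c.png

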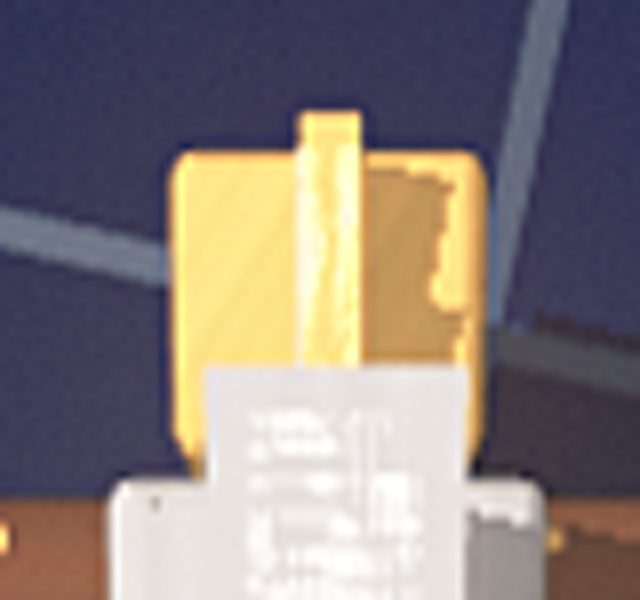

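The index tip overlaps the ridge: ridge columns 299–361, index centre about 331, so they line up to about 0.2 mm. Now I'll ease the grip slightly so the fingers can slide along the bar.

Call:
move_arm(
  rows=[
    {"tx": 0, "ty": 0, "tz": 0, "ax": 0, "ay": 0, "az": 0, "jaw": 222},
    {"tx": 0, "ty": 0, "tz": 0, "ax": 0, "ay": 0, "az": 0, "jaw": 222},
    {"tx": 0, "ty": 0, "tz": 0, "ax": 0, "ay": 0, "az": 0, "jaw": 222},
  ],
)

```text
time: 18.3
tool_pos: [0.441, 0.1156, 0.0854]
tool_rot: [0.005, 0.995, 0.104, 0.002]
contact_force: [0.5, -3.2, 0.4]
gripper_width: 0.129
```

```bash
python3 look.py w18
```

```text
[-0.0267  0.066   0.0854] [ 0.5 -3.2  0.4] 0.129 18.3 yawerr [ 0.54 -0.17 -0.07]
```

Call:
move_arm(
  rows=[
    {"tx": 0, "ty": 0, "tz": 0, "ax": 0, "ay": 0, "az": 0, "jaw": 219},
    {"tx": 0, "ty": 0, "tz": 0, "ax": 0, "ay": 0, "az": 0, "jaw": 219},
    {"tx": 0.002, "ty": 0, "tz": 0, "ax": 0, "ay": 0, "az": 0, "jaw": 219},
    {"tx": 0.002, "ty": 0, "tz": 0, "ax": 0, "ay": 0, "az": 0, "jaw": 219},
  ],
)

```text
time: 18.75
tool_pos: [0.4434, 0.1159, 0.0847]
tool_rot: [0.005, 0.995, 0.104, -0.0]
contact_force: [-2.7, -4.8, 0.8]
gripper_width: 0.143
```

```bash
python3 look.py w19
```

```text
[-0.0242  0.0659  0.0847] [-2.7 -4.8  0.8] 0.143 18.75 yawerr [ 0.57  0.09 -0.07]
```

View pics/w19c.png

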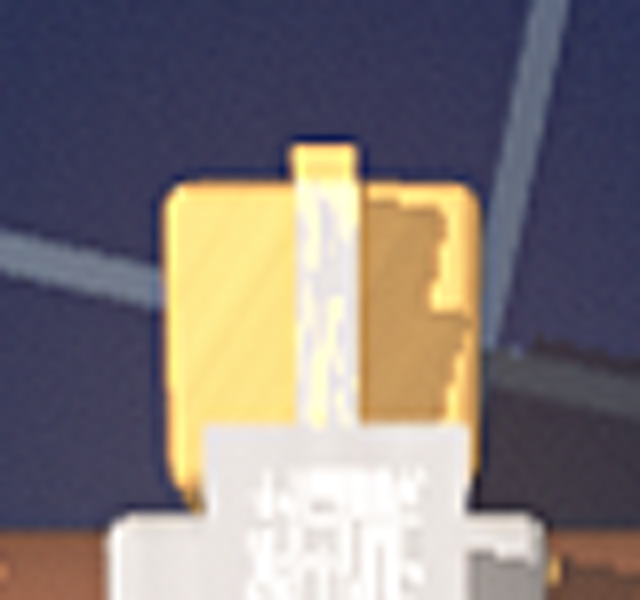

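Call:
move_arm(
  rows=[
    {"tx": 0.004, "ty": 0, "tz": 0, "ax": 0, "ay": 0, "az": 0, "jaw": 219},
    {"tx": 0.004, "ty": 0, "tz": 0, "ax": 0, "ay": 0, "az": 0, "jaw": 219},
    {"tx": 0.004, "ty": 0, "tz": 0, "ax": 0, "ay": 0, "az": 0, "jaw": 219},
    {"tx": 0.004, "ty": 0, "tz": 0, "ax": 0, "ay": 0, "az": 0, "jaw": 219},
  ],
)

```text
time: 19.2
tool_pos: [0.4555, 0.1185, 0.0826]
tool_rot: [0.006, 0.995, 0.104, -0.006]
contact_force: [-2.4, -5.5, 0.5]
gripper_width: 0.142
```

```bash
python3 look.py w20
```

```text
[-0.0119  0.0659  0.0826] [-2.4 -5.5  0.5] 0.142 19.2 yawerr [ 0.59  0.76 -0.07]
```

View pics/w20.png

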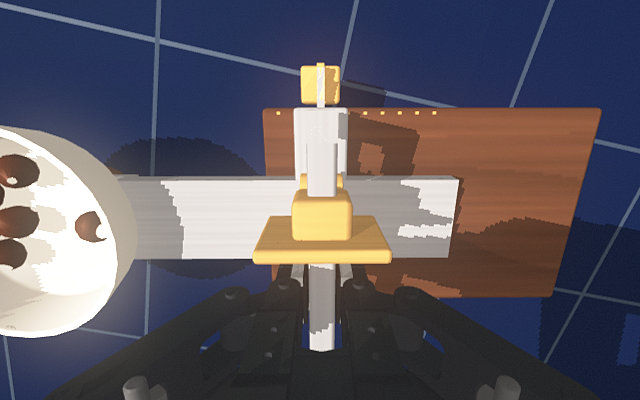

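Call:
move_arm(
  rows=[
    {"tx": 0.004, "ty": 0, "tz": -0.001, "ax": 0, "ay": 0.4, "az": 0, "jaw": 219},
    {"tx": 0.004, "ty": 0, "tz": -0.001, "ax": 0, "ay": 0.4, "az": 0, "jaw": 219},
    {"tx": 0.004, "ty": 0, "tz": -0.001, "ax": 0, "ay": 0.3, "az": 0, "jaw": 219},
  ],
)

```text
time: 19.55
tool_pos: [0.4639, 0.1202, 0.0828]
tool_rot: [0.005, 0.995, 0.104, -0.002]
contact_force: [-4.7, -5.7, 0.1]
gripper_width: 0.141
```

```bash
python3 look.py w21
```

```text
[-0.0033  0.0658  0.0828] [-4.7 -5.7  0.1] 0.141 19.55 yawerr [ 0.6   0.28 -0.06]
```

View pics/w21.png

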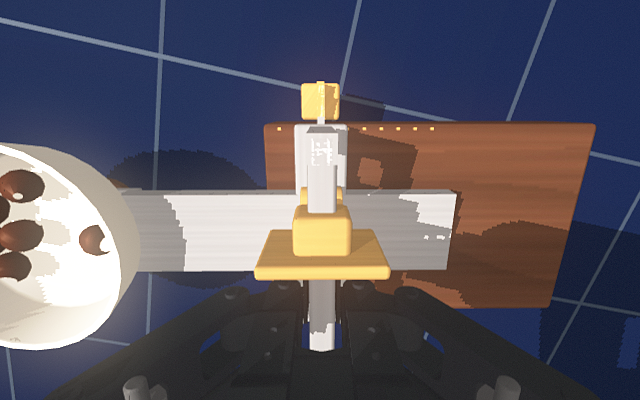

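Run:
```python
import cv2
i=cv2.imread("pics/w21.png")
cv2.imwrite("pics/c21.png",cv2.resize(i[70:150,280:360],None,fx=8,fy=8,interpolation=cv2.INTER_CUBIC))
```

```text
(no output)
```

View pics/c21.png

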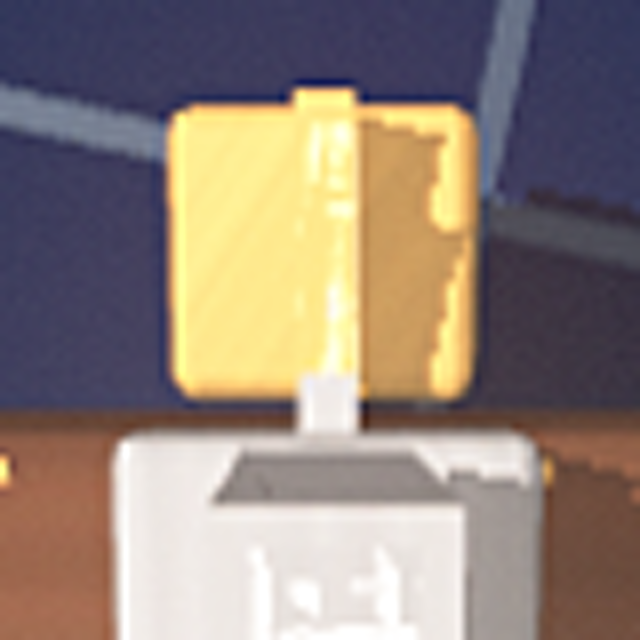

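Call:
move_arm(
  rows=[
    {"tx": 0, "ty": -0.0005, "tz": -0.001, "ax": 0, "ay": 0.2, "az": 0, "jaw": 219},
    {"tx": 0, "ty": 0, "tz": 0, "ax": 0, "ay": 0, "az": 0, "jaw": 219},
  ],
)

```text
time: 19.8
tool_pos: [0.4639, 0.1206, 0.0831]
tool_rot: [0.005, 0.995, 0.104, -0.0]
contact_force: [0.1, -4.8, 2.1]
gripper_width: 0.14
```

```bash
sed -i 's/\[20:95,280:360/[70:150,280:360/' look.py; python3 look.py w22
```

```text
[-0.0032  0.0662  0.0831] [ 0.1 -4.8  2.1] 0.14 19.8 yawerr [ 0.62  0.08 -0.06]
```

View pics/w22c.png

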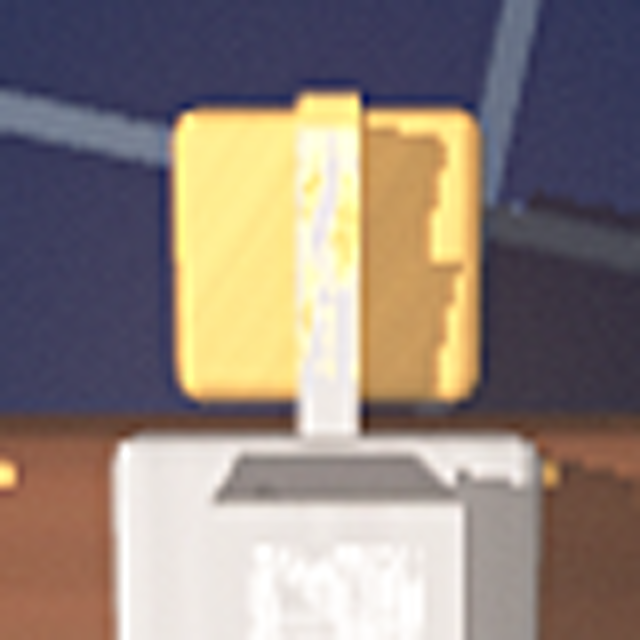

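The index (297–359) and ridge (298–360) now coincide. I'll push the lever along.

Call:
move_arm(
  rows=[
    {"tx": 0.004, "ty": 0, "tz": -0.001, "ax": 0, "ay": 0.1, "az": 0, "jaw": 219},
    {"tx": 0.004, "ty": 0, "tz": 0, "ax": 0, "ay": 0.1, "az": 0, "jaw": 219},
    {"tx": 0.004, "ty": 0, "tz": 0, "ax": 0, "ay": 0.1, "az": 0, "jaw": 219},
    {"tx": 0.004, "ty": 0, "tz": 0, "ax": 0, "ay": 0.1, "az": 0, "jaw": 219},
  ],
)

```text
time: 20.25
tool_pos: [0.4736, 0.1226, 0.0814]
tool_rot: [0.006, 0.995, 0.104, -0.006]
contact_force: [-5.1, -5.5, 1.6]
gripper_width: 0.137
```

```bash
python3 look.py w23
```

```text
[0.0067 0.0662 0.0814] [-5.1 -5.5  1.6] 0.137 20.25 yawerr [ 0.63  0.71 -0.04]
```

View pics/w23.png

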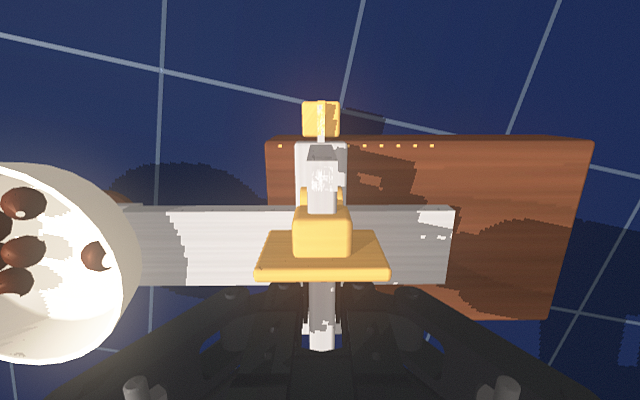

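Call:
move_arm(
  rows=[
    {"tx": 0.004, "ty": 0, "tz": -0.001, "ax": 0, "ay": 0.4, "az": 0, "jaw": 219},
    {"tx": 0.004, "ty": 0, "tz": -0.001, "ax": 0, "ay": 0.4, "az": 0, "jaw": 219},
    {"tx": 0.004, "ty": 0, "tz": -0.001, "ax": 0, "ay": 0.3, "az": 0, "jaw": 219},
    {"tx": 0.004, "ty": 0, "tz": -0.001, "ax": 0, "ay": 0.3, "az": 0, "jaw": 219},
  ],
)

```text
time: 20.7
tool_pos: [0.4823, 0.1244, 0.0813]
tool_rot: [0.006, 0.995, 0.104, -0.004]
contact_force: [-5.1, -6.0, 1.0]
gripper_width: 0.144
```

```bash
python3 look.py w24
```

```text
[0.0155 0.0661 0.0813] [-5.1 -6.   1. ] 0.144 20.7 yawerr [ 0.64  0.51 -0.03]
```

Call:
move_arm(
  rows=[
    {"tx": 0.004, "ty": 0, "tz": -0.002, "ax": 0, "ay": 0.5, "az": 0, "jaw": 219},
    {"tx": 0.004, "ty": 0, "tz": -0.002, "ax": 0, "ay": 0.4, "az": 0, "jaw": 219},
    {"tx": 0.004, "ty": 0, "tz": -0.001, "ax": 0, "ay": 0.3, "az": 0, "jaw": 219},
  ],
)

```text
time: 21.05
tool_pos: [0.4873, 0.1256, 0.0817]
tool_rot: [0.006, 0.995, 0.104, -0.003]
contact_force: [-3.9, -6.6, 2.5]
gripper_width: 0.135
```

```bash
python3 look.py w25
```

```text
[0.0207 0.0663 0.0817] [-3.9 -6.6  2.5] 0.135 21.05 yawerr [ 0.63  0.38 -0.01]
```

View pics/w25.png

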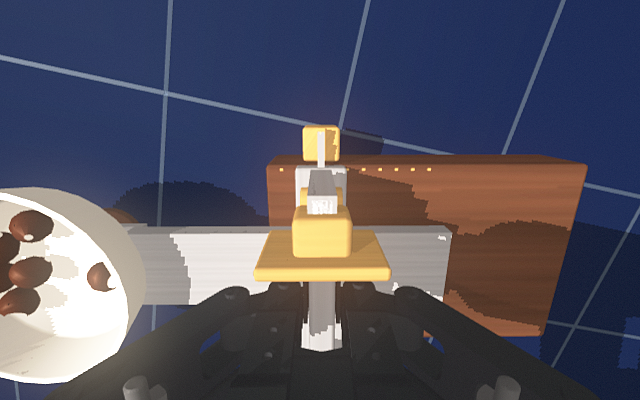

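Call:
move_arm(
  rows=[
    {"tx": 0.005, "ty": 0, "tz": -0.002, "ax": 0, "ay": 0.5, "az": 0, "jaw": 219},
    {"tx": 0.005, "ty": 0, "tz": -0.002, "ax": 0, "ay": 0.3, "az": 0, "jaw": 219},
  ],
)

```text
time: 21.3
tool_pos: [0.4898, 0.1263, 0.0819]
tool_rot: [0.006, 0.995, 0.104, -0.006]
contact_force: [-21.7, -10.1, 10.8]
gripper_width: 0.141
```

```bash
python3 look.py w26
```

```text
[0.0233 0.0664 0.0819] [-21.7 -10.1  10.8] 0.141 21.3 yawerr [0.62 0.79 0.  ]
```

View pics/w26.png

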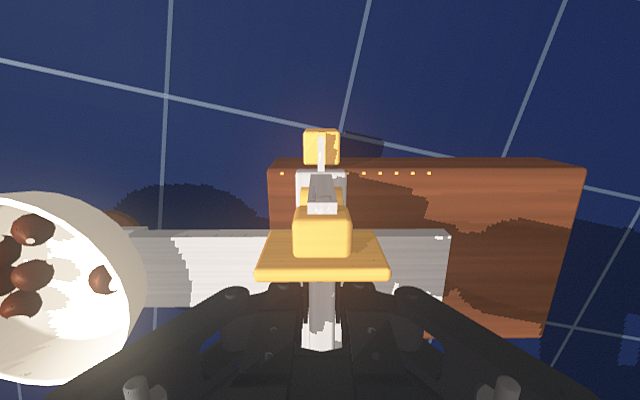

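View pics/w26c.png

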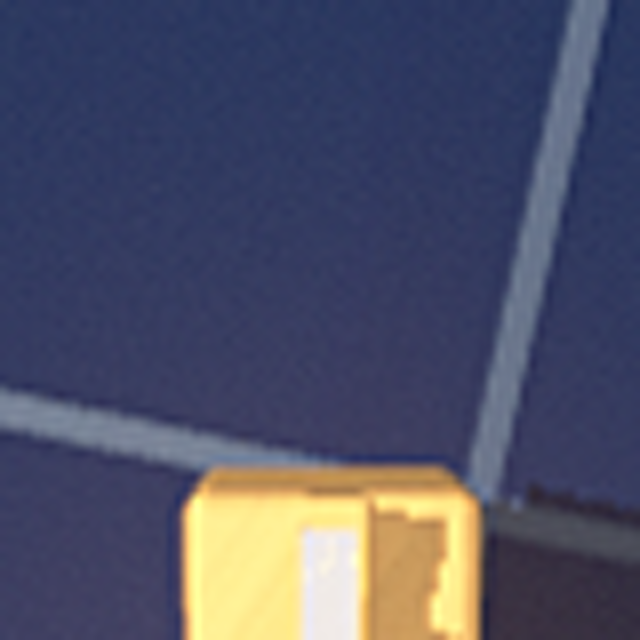

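Run:
```python
from b import *
import cv2
f=manip.grab_frame("side")["color"][:,:,::-1]
cv2.imwrite("pics/s26.png",cv2.resize(f[110:290,150:330],None,fx=3.3,fy=3.3,interpolation=cv2.INTER_CUBIC))
print(manip.state()["contact_force"])
```

```text
[-15.82166404  -8.36524258   7.55433779]
```

View pics/s26.png

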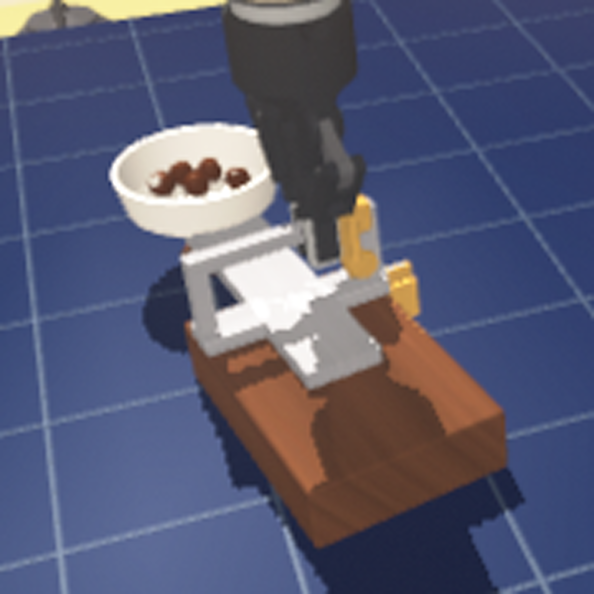

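Run:
```python
import cv2
for n in("w19","w26"):
    i=cv2.imread(f"pics/{n}.png")
    o=150 if n=="w19" else 190
    cv2.imwrite(f"pics/{n}d.png",cv2.resize(i[o:o+100,240:400],None,fx=5,fy=5,interpolation=cv2.INTER_CUBIC))
```

```text
(no output)
```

View pics/w19d.png

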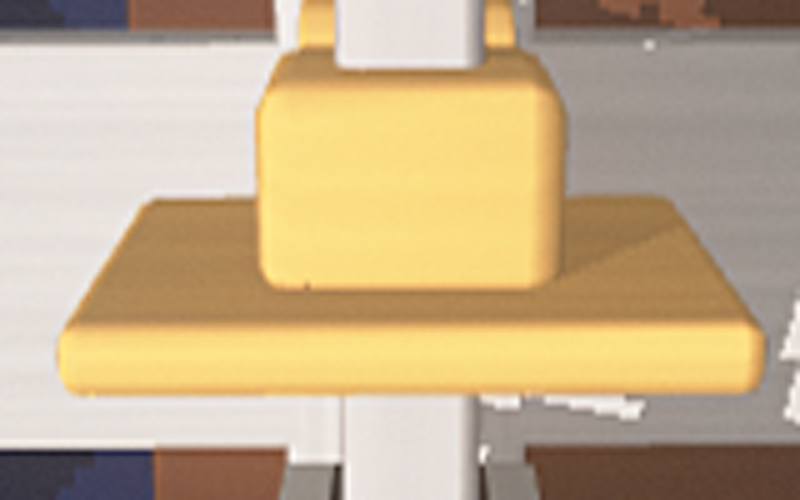

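View pics/w26d.png

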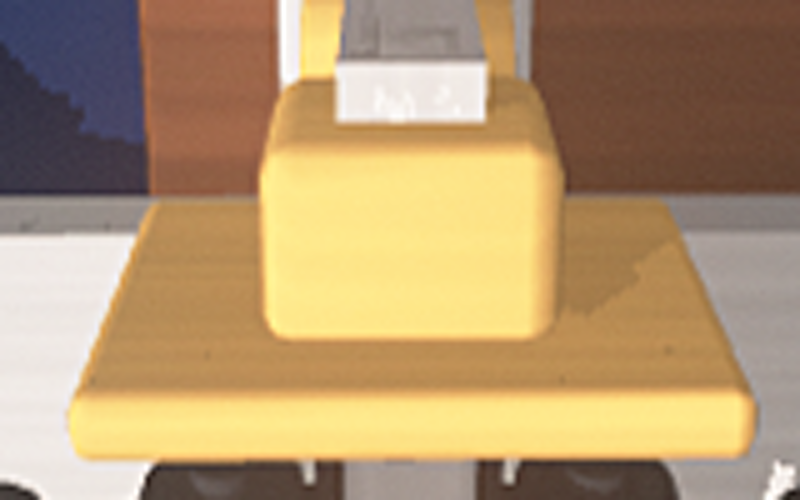

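Run:
```python
from b import *
from h import *
for n,o,rows in (("w19",150,(68,325,393)),("w26",190,(122,60,392,460))):
    f=F(n)
    for r in rows:
        z=.111 if r in(68,122,60) else .127
        print(n,r,z,Sf(ray(f,crop((410,r),(240,o),5),z)).round(4))
```

```text
w19 68 0.111 [0.031  0.0659 0.111 ]
w19 325 0.127 [0.0151 0.0661 0.127 ]
w19 393 0.127 [0.0098 0.0661 0.127 ]
w26 122 0.111 [0.0587 0.0666 0.111 ]
w26 60 0.111 [0.064  0.0666 0.111 ]
w26 392 0.127 [0.0433 0.0668 0.127 ]
w26 460 0.127 [0.0375 0.0668 0.127 ]
```

Call:
move_arm(
  rows=[
    {"tx": 0.003, "ty": 0, "tz": -0.001, "ax": 0, "ay": 0.3, "az": 0, "jaw": 219},
    {"tx": 0.003, "ty": 0, "tz": -0.001, "ax": 0, "ay": 0.3, "az": 0, "jaw": 219},
  ],
)

```text
time: 21.6
tool_pos: [0.4894, 0.1263, 0.0819]
tool_rot: [0.007, 0.994, 0.105, -0.01]
contact_force: [-9.8, -6.8, 6.3]
gripper_width: 0.145
```

```bash
sed -i 's/\[70:150,280:360/[120:200,280:360/' look.py; python3 look.py w27
python3 - <<'E'
import cv2
i=cv2.imread("pics/w27.png"); cv2.imwrite("pics/w27d.png",cv2.resize(i[190:290,240:400],None,fx=5,fy=5,interpolation=cv2.INTER_CUBIC))
E
```

```text
[0.0229 0.0665 0.0819] [-9.8 -6.8  6.3] 0.145 21.6 yawerr [0.63 1.21 0.04]
```

View pics/w27d.png

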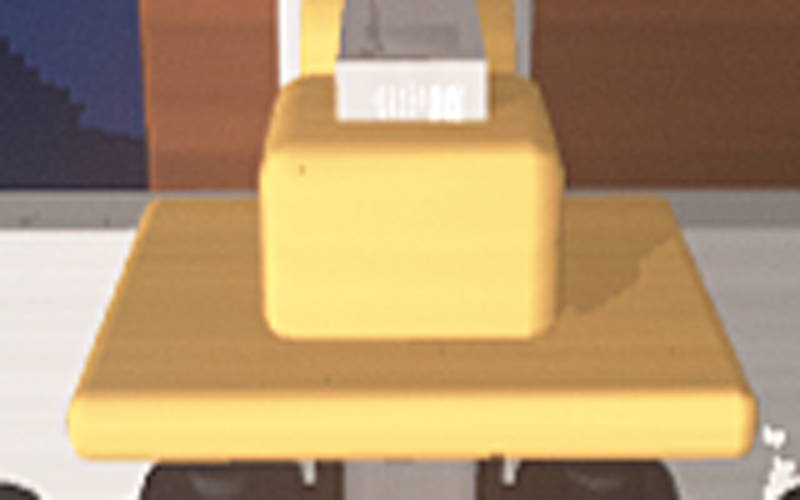

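View pics/w27c.png

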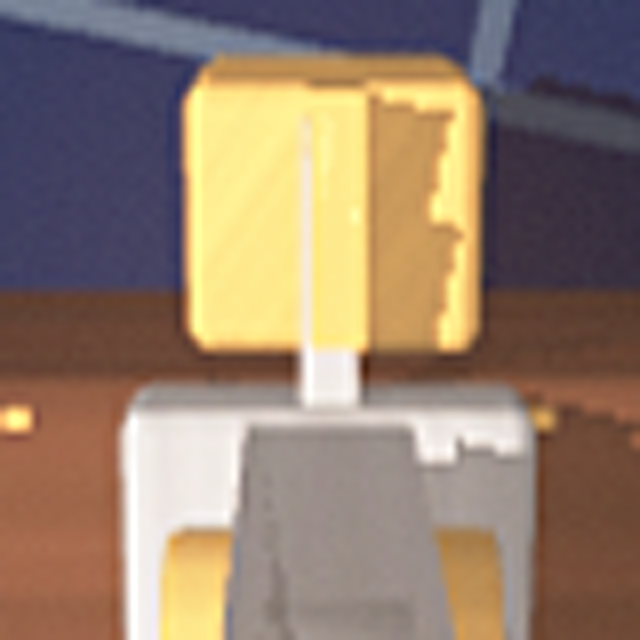

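Call:
move_arm(
  rows=[
    {"tx": -0.0005, "ty": 0.0008, "tz": 0, "ax": 0, "ay": 1.0, "az": 0, "jaw": 219},
    {"tx": 0, "ty": 0, "tz": 0, "ax": 0, "ay": 0, "az": 0, "jaw": 235},
    {"tx": 0, "ty": 0, "tz": 0, "ax": 0, "ay": 0, "az": 0, "jaw": 255},
    {"tx": 0, "ty": 0, "tz": 0, "ax": 0, "ay": 0, "az": 0, "jaw": 255},
    {"tx": 0, "ty": 0, "tz": 0, "ax": 0, "ay": 0, "az": 0, "jaw": 255},
  ],
)

```text
time: 22.15
tool_pos: [0.4894, 0.1254, 0.0821]
tool_rot: [0.005, 0.995, 0.105, -0.001]
contact_force: [0.7, -4.8, 0.1]
gripper_width: 0.124
```

```bash
python3 look.py w28
python3 - <<'E'
import cv2
i=cv2.imread("pics/w28.png"); cv2.imwrite("pics/w28d.png",cv2.resize(i[190:290,240:400],None,fx=5,fy=5,interpolation=cv2.INTER_CUBIC))
E
```

```text
[0.0228 0.0656 0.0821] [ 0.7 -4.8  0.1] 0.124 22.15 yawerr [0.62 0.14 0.03]
```

View pics/w28d.png

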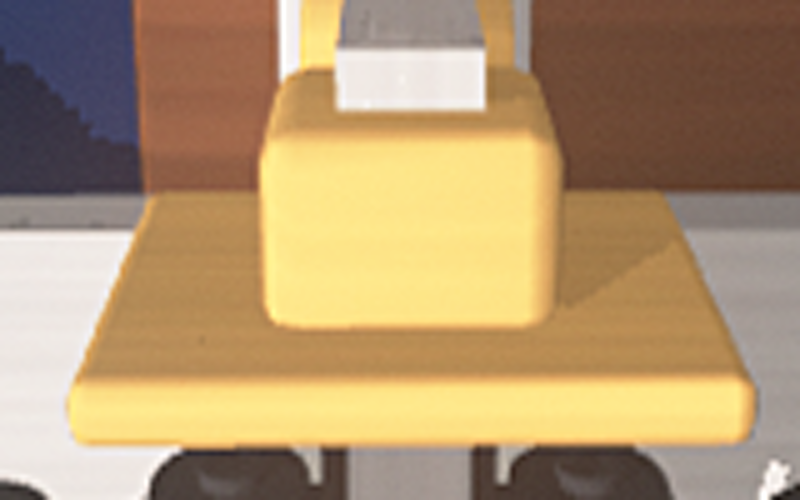

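View pics/w28c.png

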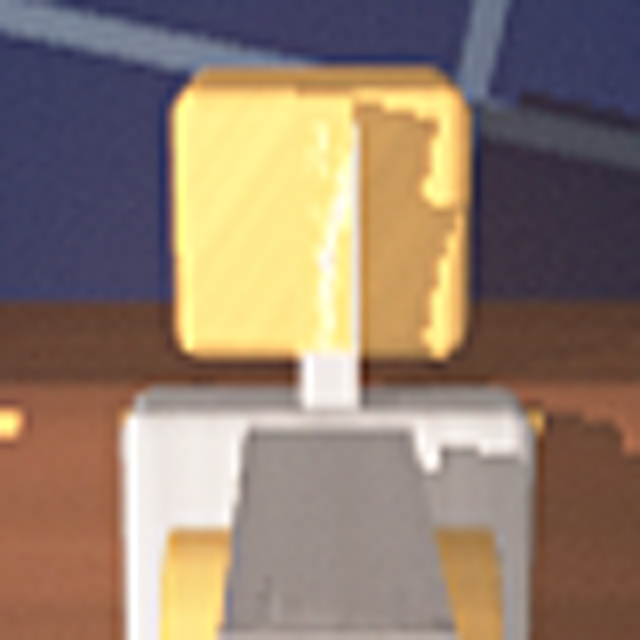

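Call:
move_arm(
  rows=[
    {"tx": 0, "ty": -0.0005, "tz": 0, "ax": 0, "ay": 0, "az": 0, "jaw": 255},
    {"tx": 0, "ty": 0, "tz": 0, "ax": 0, "ay": 0, "az": 0, "jaw": 255},
  ],
)

```text
time: 22.4
tool_pos: [0.4893, 0.1258, 0.082]
tool_rot: [0.006, 0.995, 0.105, -0.001]
contact_force: [0.1, -4.1, 0.6]
gripper_width: 0.125
```

```bash
python3 look.py w29
```

```text
[0.0227 0.066  0.082 ] [ 0.1 -4.1  0.6] 0.125 22.4 yawerr [0.63 0.17 0.03]
```

View pics/w29c.png

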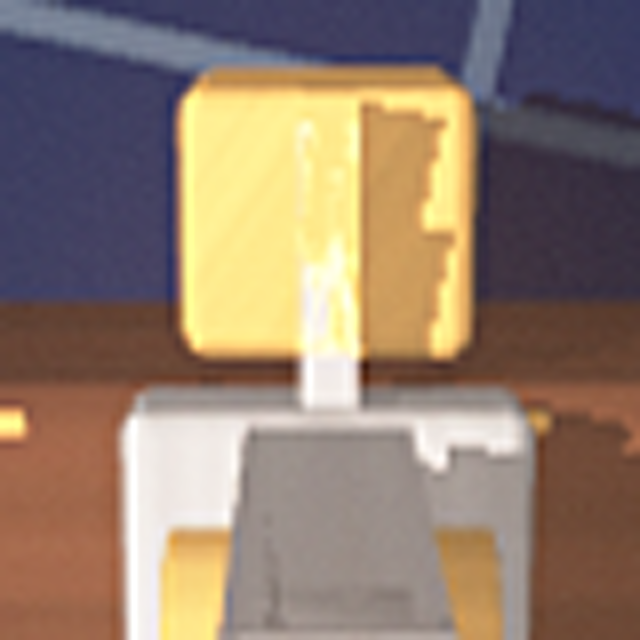

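Run:
```python
from plant import manip
import cv2
for n in("side","top"): cv2.imwrite(f"pics/{n}30.png",manip.grab_frame(n)["color"][:,:,::-1])
```

```text
(no output)
```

View pics/side30.png

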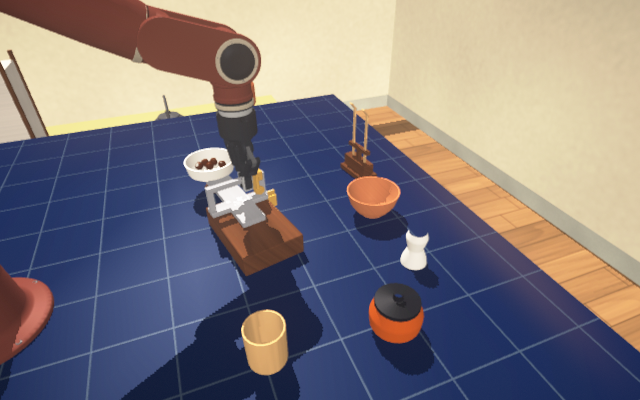

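View pics/top30.png

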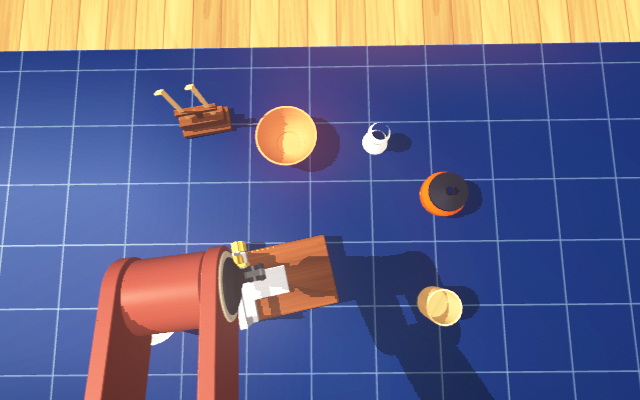

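```bash
python3 look.py w31
```

```text
[0.0227 0.066  0.082 ] [-0.1 -4.5 -0.1] 0.126 22.55 yawerr [0.63 0.16 0.03]
```

The jar (444,194), bowl (286,136) and whisk holder (376,139) are at their starting pixels. The cup is upright, the nuts are in the dish and the grip is steady, so I'm handing the job in.

```bash
python3 -c "
from plant import manip
print(manip.job_done())"
```

```text
the job is handed in; nothing more can be done
None
```

I finished the whole job in about 22.6 s of robot time and handed it in. The arm is still gripping the bar, with the leg held out at the mark.

- **Pour:** all six chestnuts were counted in the white dish in the top view after pouring. The cup is empty and stands upright on the shelf, close to where it started.
- **Leg at the mark:** I drew it out about 66 mm. Before the lever was touched, and again in the last close-up, the index finger and the rider ridge lined up to within about 0.2 mm.
- **Lever:** I slid the fingers along the bar with the grip slightly eased and pushed the plate about 28 mm, until the push force jumped to about 22 N. A second push moved it no further. Its starting position wasn't known exactly, so "fully closed" rests on that stop rather than on a measured 30 mm.
- **Small drift:** while pushing against the stop, the leg was about 0.45 mm past the mark. After I gripped the bar firmly again it was about 0.45 mm short, and I corrected that before handing in.
- **Other objects:** the jar, waste bowl and whisk holder were at the same pixels as in the first picture. I saw no sign that the rider had moved, but took no separate final measurement of its position.

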